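Build up the sensor test stack in its jig

TASK

Build the test stack for the pressure sensor in the round jig, from the bottom up and in this order: set the housing cup into the jig's recess, stand the sensor cell upright in the housing's bore, lay the low wide ring on the housing's rim round the cell, and put the tall narrow collar on top of that ring. Everything must sit flat and centred, and the screwdriver, the tape roll and the pen stay where they are.

Things in the scene. Friction and masses are not known exactly. Their poses are not given: they have to be found in the camera images.
- nest_floor (a point): Centre of the floor of the round recess in the jig. The jig is a fixed dark steel disc, 92 mm in diameter and 12 mm high, lying on the bench at a different spot each time; four small screws sit in its rim. The recess in its top is 58 mm in diameter and 4 mm deep, so its floor is 8 mm above the bench. z up.
- housing_center (a point): Centre (half-way up, on the axis) of the housing, a round aluminium cup, 50 mm in diameter and 22 mm high, bore upward. The bore is blind, 28 mm in diameter and 12 mm deep (floor 10 mm thick). Loose, about 0.11 kg, stands upright on the bench. z is its axis, up. In the recess its rim is 30 mm above the bench.
- cell_center (a point): Centre (half-way up, on the axis) of the pressure sensor cell, a small metal cylinder with hexagonal lower body and round head with pins in its top, 27 mm high, 19 mm across the flats and 21 mm over the corners; for the gripper it is a cylinder 18.6 mm in diameter, gripped at any yaw. Loose, 0.046 kg, stands upright on the bench, pins up. z is its axis, up. Once in the housing it stands 15 mm proud of the rim, so grip it by its upper half.
- low_ring_center (a point): Centre (half-way up, on the axis) of the low ring, a flat wide steel ring open through the middle, 44 mm outside and 30 mm inside diameter, 10 mm high. Loose, about 0.06 kg, lies flat on the bench. z is its axis, up.
- tall_collar_center (a point): Centre (half-way up, on the axis) of the tall collar, a narrow aluminium tube-like collar open through the middle, 38 mm outside and 28 mm inside diameter, 20 mm high, with a dark slit on one side. Loose, about 0.05 kg, stands upright on the bench. z is its axis, up.
- screwdriver: Screwdriver with yellow handle, 156 mm long, 27 mm thick, lying along its y axis; origin under its middle, on the bench. Bystander, to be left where it lies.
- tape: Roll of amber tape, 66 mm in diameter, 19 mm high, lying flat; origin at the centre of its underside. Bystander, to be left where it lies.
- pen: Blue marker pen, 135 mm long, 14 mm thick, lying along its y axis; origin under its middle, on the bench. Bystander, to be left where it lies.
Not all that is in view belongs to the job. What is shaped like the part that bears nest_floor but purple or turquoise is not meant.

How it is judged:
By the outcome, as a careful person would: the job done as asked, in the order asked, and still so for the second after the job is handed in, with the robot touching nothing.
It also fails if it takes over 104 s, if anything falls off the work surface, if the arm or the gripper's body presses on something with over 40 N, if the wrist force passes 120 N, or if a joint passes its speed limit or range.

ROBOT

A 7-joint arm with a two-finger parallel gripper is mounted at the origin on a cart in front of the work surface, level with it; the furniture and walls round the work are solid. World frame = base frame: x ahead of the robot, y to its left, z up, the work surface at z = 0. Lengths are in m, angles in rad, forces in N, time in s.
With the tool pointing down it reaches from about 0.35 to 0.9 m from the base axis. Payload 8.1 kg.
Tool frame: the origin (TCP) lies between the finger pads; the fingertips stand 22 mm ahead of it and the grasp point (between the pads) lies 3 mm ahead of it; z points along the fingers, x is the direction in which the jaws open and shut, and the axes are right-handed (so a half turn about z gives the same grasp; the last joint's range is limited). The gripper opens to 92 mm and grips with 3 to 60 N. Pads are 19 mm wide; open, the fingers measure 130 mm over their backs; the gripper's body (75 mm by 190 mm) begins 47 mm behind the grasp point.
Start: joints at [1.154, 0.434, 0.025, 1.573, -0.012, 1.134, -0.075], TCP at [0.193, -0.595, 0.215] pointing down, gripper open.
Joint ranges: [-2.62, 2.62], [-0.44, 2.09], [-1.27, 1.32], [0.08, 2.57], [-1.32, 4.46], [0.12, 2], [-2.74, 2.74]. Speed limits (rad/s): [2.22, 2.22, 3.01, 3.01, 3.14, 3.14, 3.14].

INTERFACE

Orientations are given as a rotation vector (axis times angle).
In Python, from cell import arm, vision, order gives the robot as it stands.
- The arm moves only by the tool apply_moves, never from a script. Its argument "commands" is a list of rows, each a list of 6 numbers: the shift along the tool's x, y, z in cm, then the turn, a rotation vector about the tool's x, y, z in rad. A call has 1 to 5 rows; each row shifts and turns the commanded pose from where the row before left it, along the tool's axes as they then stand; what a row does not reach is not made up. A row lasts 1/10 s, in which the tool goes at most 50 mm and 8.59 degrees, less where a joint would pass 70% of its speed; a pose out of reach is approached as far as the arm can. A call with a gripper value outside its range is refused whole. "claw" is the closure, from -1 (fully open) to 1 (shut), so that 0 is half open, set as the call begins (left out, the last holds). The fingers move at their own pace and stop on an object; "newtons" is the grip in N (left out, the last holds). Time passes only in rows, so rows that do not move let the fingers close. It gives the time, the measured TCP pose, the force and the opening at its end, in the units of the state.
- arm.observe(): the state, without advancing time (a new reading comes with each control period).
- vision.get_image(name): name is "scene" or "top" or "wrist"; returns (picture, depth): 420x560x3 uint8, red, green, blue; 420x560 float32, m along the optical axis (not along the pixel's ray), 0 where there is no reading.
- vision.get_calibration(name): a dict with "K" (3x3 intrinsics, pixels), "R" (3x3) and "t" (3): a world point X has camera coordinates R X + t. Camera axes: x right, y down, z forward; pixel columns grow to the right and rows downward; lengths in m; the calibration is good to about 2 mm. A picture is of the moment at which its call begins: read the wrist's pose just before it. get_calibration takes no time and is no camera call; for the wrist camera it gives the pose at the moment of the call.
- order.sign_off(): hands the job in, once; it reports no verdict.
The state is a dict: "clock": time; "joints": joint angles; "dq": joint speeds; "joint_efforts": joint torques, N m; "position": TCP position; "ee_rot": TCP orientation; "force": force on the tool from outside, world axes, zero at the start; "ft_torque": the same for the moment, N m; "width": opening from 0.0 (shut) to 1.0 (fully open).
Only numpy, scipy, OpenCV 4.12 (cv2) and the standard library are available. Lean on these libraries where they do the work, as an engineer would, in place of code of your own. Each camera call takes 0.05 s, during which the arm holds its last target.

## Working session

There is one attempt and no reset: what is moved stays moved. The work goes in short steps, Python scripts to look and compute and a tool call to move; the robot and the scene stay as the last step left them, time stands still between calls to the robot, and variables do not carry over. Pictures are saved under pics/ and viewed, and the job is handed in when it is done.

Besides the shell and the picture viewer there is one more tool, called after ">>>" as name([rows], argument=value, ...), one row to a line, values as JSON. apply_moves: Moves the arm, as the interface text tells. Its arguments: {"type":"object","properties":{"commands":{"type":"array","items":{"type":"array","items":{"type":"number"}}},"claw":{"type":"number"},"newtons":{"type":"number"}},"required":["commands"]}

```bash
mkdir -p pics; ls
python3 - <<'E'
from cell import arm, vision
import cv2,numpy as np
s=arm.observe();print({k:np.round(v,3) for k,v in s.items()})
for n in ["scene","top","wrist"]:
    p,d=vision.get_image(n); c=vision.get_calibration(n)
    cv2.imwrite(f"pics/{n}0.png",p[:,:,::-1]); np.savez(f"pics/{n}0.npz",p=p,d=d,**c)
    print(n,c["K"].round(1).tolist(),c["R"].round(3).tolist(),c["t"].round(3), (-c["R"].T@c["t"]).round(3))
E
```

```text
pics
{'clock': np.float64(0.0), 'joints': array([ 1.154,  0.435,  0.025,  1.574, -0.012,  1.134, -0.075]), 'dq': array([ 0.   , -0.001, -0.001, -0.   , -0.001,  0.001, -0.   ]), 'joint_efforts': array([ 1.0000e-03, -6.6785e+01,  9.8600e-01, -3.1446e+01, -6.0000e-02,
        4.3000e-02,  0.0000e+00]), 'position': array([ 0.193, -0.594,  0.214]), 'ee_rot': array([-2.541e+00,  1.847e+00,  2.000e-03]), 'force': array([ 1.082, -0.068, -0.148]), 'ft_torque': array([-0.007, -0.01 ,  0.02 ]), 'width': np.float64(1.0)}
scene [[403.0, 0.0, 275.7], [0.0, 403.0, 205.0], [0.0, 0.0, 1.0]] [[0.519, -0.855, 0.011], [-0.5, -0.314, -0.807], [0.693, 0.414, -0.59]] [-0.288  0.317  0.509] [-0.044 -0.357  0.559]
top [[462.9, 0.0, 285.2], [0.0, 462.9, 209.7], [0.0, 0.0, 1.0]] [[0.022, -1.0, 0.017], [-0.992, -0.024, -0.126], [0.126, -0.014, -0.992]] [-0.01   0.533  1.108] [0.389 0.019 1.166]
wrist [[294.1, 0.0, 280.3], [0.0, 294.1, 206.9], [0.0, 0.0, 1.0]] [[0.308, -0.951, -0.002], [-0.908, -0.294, 0.298], [-0.284, -0.09, -0.955]] [-0.625 -0.037  0.392] [ 0.271 -0.57   0.384]
```

View pics/top0.png

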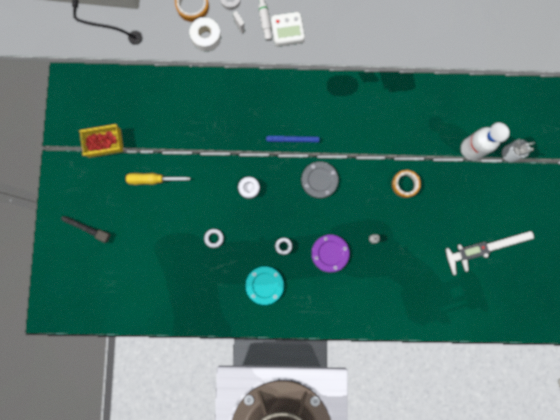

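View pics/scene0.png

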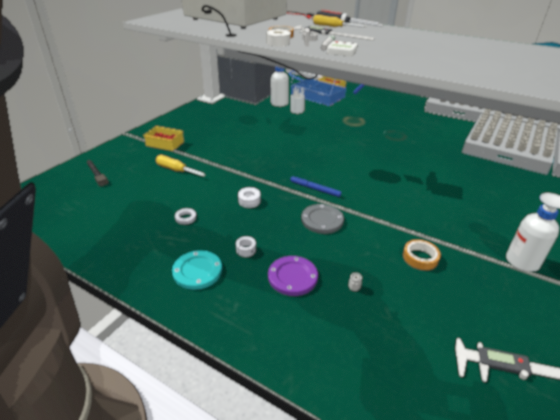

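View pics/wrist0.png

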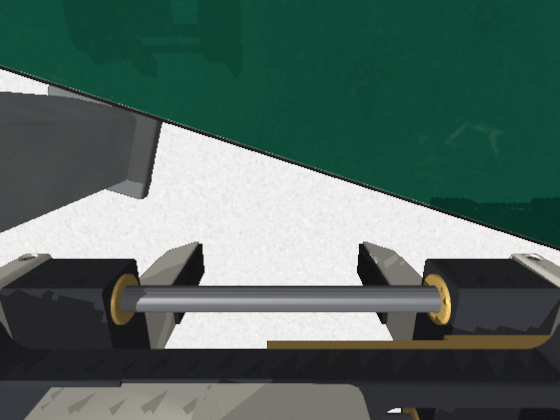

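The top view shows the dark jig at (320,180), housing at (249,187), low ring at (214,239), collar at (284,246) and cell at (375,239). The pen is at (293,139), the tape at (406,183) and the screwdriver at (158,179). The purple (331,253) and turquoise (265,286) discs are decoys. The wrist view shows only the bench edge.

```bash
cat > h.py <<'E'
import cv2,numpy as np
from scipy.spatial.transform import Rotation as Ro
def ray(c,uv,z):
    uv=np.atleast_2d(uv); C=-c["R"].T@c["t"]
    d=(np.linalg.inv(c["K"])@np.c_[uv,np.ones(len(uv))].T).T@c["R"]
    return C+d*((z-C[2])/d[:,2])[:,None]
def proj(c,X):
    q=(c["R"]@np.atleast_2d(X).T).T+c["t"]; q=q@c["K"].T; return q[:,:2]/q[:,2:]
def fitc(P):
    A=np.c_[2*P[:,:2],np.ones(len(P))]; s=np.linalg.lstsq(A,(P[:,:2]**2).sum(1),rcond=None)[0]
    return s[:2],np.sqrt(s[2]+s[:2]@s[:2])
def snap(n,tag):
    from cell import vision,arm
    c=vision.get_calibration(n); p,d=vision.get_image(n)
    cv2.imwrite(f"pics/{n}{tag}.png",p[:,:,::-1]); np.savez(f"pics/{n}{tag}.npz",p=p,d=d,**c); return p,d,c
def delta(target,yawx=None):
    """shift in tool cm; yaw turn to bring tool x to angle yawx (world)"""
    from cell import arm
    s=arm.observe(); R=Ro.from_rotvec(s["ee_rot"]).as_matrix()
    print("pos",s["position"].round(4),"F",s["force"].round(1),"w",round(float(s["width"]),3),"t",round(float(s["clock"]),2))
    print("tool x,z",R[:,0].round(3),R[:,2].round(3),"yaw",np.degrees(np.arctan2(R[1,0],R[0,0])).round(2))
    print("shift cm",(R.T@(np.array(target)-s["position"])*100).round(2))
    if yawx is not None:
        x=np.array([np.cos(yawx),np.sin(yawx),0]);z=np.array([0,0,-1.]);G=np.c_[x,np.cross(z,x),z]
        print("rotvec",Ro.from_matrix(R.T@G).as_rotvec().round(3))
E
python3 - <<'E'
from h import *
f=np.load("pics/top0.npz");p=f["p"];c={k:f[k] for k in "KRt"}
for n,uv,z in [("jig",(320,180),.012),("housing",(249,187),.022),("low",(214,239),.01),("collar",(284,246),.02),("cell",(375,239),.027),("pen",(293,139),0),("tape",(406,183),.019),("scr",(158,179),.01),("turq",(265,286),.012),("purple",(331,253),.012)]:
    print(n,ray(c,uv,z)[0].round(3))
d=f["d"]; print("shelf", [ray(c,(u,40),1.166-0)[0][:1] if 0 else d[40,u] for u in (100,250,350,500)], ray(c,(300,68),0.25))
w=np.load("pics/wrist0.npz");print(Ro.from_rotvec([-2.541,1.847,.002]).as_matrix().round(3))
cw={k:w[k] for k in "KRt"}
print(proj(cw,[[.193,-.595,.215],[.193,-.595,.193]]))
E
```

```text
jig [ 0.614 -0.085  0.012]
housing [0.59  0.094 0.022]
low [0.459 0.178 0.01 ]
collar [0.445 0.003 0.02 ]
cell [ 0.467 -0.221  0.027]
pen [ 0.723 -0.014  0.   ]
tape [ 0.611 -0.302  0.019]
scr [0.607 0.325 0.01 ]
turq [0.346 0.047 0.012]
purple [ 0.43  -0.114  0.012]
shelf [np.float32(0.9123395), np.float32(0.9198145), np.float32(0.922062), np.float32(0.93020755)] [[ 0.80341762 -0.0188934   0.25      ]]
[[ 0.309 -0.951 -0.001]
 [-0.951 -0.309  0.001]
 [-0.001  0.001 -1.   ]]
[[280.64990064 250.51515701]
 [280.66240009 236.75187126]]
```

Run:
```python
from h import *
delta([.58,-.085,.20],-np.pi/2)
```

```text
pos [ 0.1928 -0.5941  0.2146] F [0.1 0.3 0.5] w 0.998 t 0.15
tool x,z [ 0.309 -0.951 -0.001] [-0.     0.001 -1.   ] yaw -72.03
shift cm [-36.48 -52.55   1.49]
rotvec [0.    0.001 0.314]
```

>>> apply_moves([
  [-2.6,-3.75,0.1,0,0,0],
  [-2.6,-3.75,0.1,0,0,0],
  [-2.6,-3.75,0.1,0,0,0],
  [-2.6,-3.75,0.1,0,0,0],
  [-2.6,-3.75,0.1,0,0,0],
])

```text
clock: 0.65
position: [0.3318, -0.4113, 0.21]
ee_rot: [2.541, -1.847, -0.0]
force: [0.1, -0.6, -0.1]
width: 1.0
```

>>> apply_moves([
  [-2.6,-3.75,0.1,0,0,0],
  [-2.6,-3.75,0.1,0,0,0],
  [-2.6,-3.75,0.1,0,0,0],
  [-2.6,-3.75,0.1,0,0,0],
  [-2.6,-3.75,0.1,0,0,0],
])

```text
clock: 1.15
position: [0.4701, -0.2298, 0.2051]
ee_rot: [2.541, -1.847, -0.0]
force: [1.3, -0.9, -0.4]
width: 1.001
```

>>> apply_moves([
  [-2.6,-3.75,0.1,0,0,0],
  [-2.6,-3.75,0.1,0,0,0],
  [0,0,0,0,0,0.1],
  [0,0,0,0,0,0.1],
  [0,0,0,0,0,0.1],
])

```text
clock: 1.65
position: [0.5247, -0.1584, 0.2027]
ee_rot: [2.233, -2.209, -0.001]
force: [0.0, 0.2, -1.1]
width: 1.0
```

Run:
```python
from h import *
delta([.58,-.085,.20],-np.pi/2)
```

```text
pos [ 0.5247 -0.1584  0.2027] F [ 0.   0.2 -1.1] w 1.0 t 1.65
tool x,z [ 0.011 -1.    -0.   ] [-0.001  0.    -1.   ] yaw -89.39
shift cm [-7.28 -5.61  0.27]
rotvec [0.001 0.    0.011]
```

Tracks well. Move over the jig and look.

>>> apply_moves([
  [-3.6,-2.8,0,0,0,0.01],
  [-3.7,-2.8,0,0,0,0],
  [0,0,0,0,0,0],
])

```text
clock: 1.95
position: [0.5829, -0.0779, 0.2029]
ee_rot: [-2.232, 2.205, 0.003]
force: [-0.6, -0.2, 0.2]
width: 0.998
```

Run:
```python
from h import *
delta([.58,-.085,.20],-np.pi/2)
p,d,c=snap("wrist","1")
print(proj(c,[[.614,-.085,.012],[.59,.094,.022]]))
```

```text
pos [ 0.5829 -0.0779  0.2029] F [-0.6 -0.2  0.2] w 0.998 t 1.95
tool x,z [ 0.012 -1.    -0.004] [ 0.002  0.004 -1.   ] yaw -89.3
shift cm [0.71 0.3  0.28]
rotvec [-0.002  0.004  0.012]
[[286.69836412 158.89848887]
 [139.0059103  178.10859305]]
```

View pics/wrist1.png

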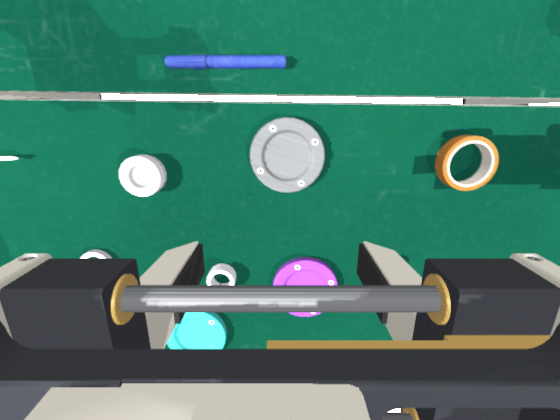

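The wrist view shows the jig at (287,155), the housing at (142,175), and the pen and tape clear of them. I'll fit the circles.

```bash
cat >> h.py <<'E'
def findc(p,c,X,z,r,win=1.4,lo=60):
    """low-saturation blob near X; returns circle fit of outer contour at height z"""
    u=proj(c,[[X[0],X[1],z]])[0]; e=proj(c,[[X[0],X[1]+r,z]])[0]; R=np.linalg.norm(e-u)*win
    hsv=cv2.cvtColor(p,cv2.COLOR_RGB2HSV)
    m=((hsv[...,1]<90)&(hsv[...,2]>lo)).astype(np.uint8)*255
    w=np.zeros_like(m); cv2.circle(w,(int(u[0]),int(u[1])),int(R),255,-1); m&=w
    cs=cv2.findContours(m,cv2.RETR_EXTERNAL,cv2.CHAIN_APPROX_NONE)[0]
    k=max(cs,key=cv2.contourArea)[:,0,:].astype(float)
    k=cv2.convexHull(k.astype(np.int32))[:,0,:].astype(float)
    P=ray(c,k,z); ctr,rad=fitc(P)
    return ctr,rad,k.mean(0),np.abs(np.linalg.norm(P[:,:2]-ctr,axis=1)-rad).max()
E
python3 - <<'E'
from h import *
for n in ("wrist1","top0"):
    f=np.load(f"pics/{n}.npz");p=f["p"];c={k:f[k] for k in "KRt"}
    for nm,X,z,r in [("jig",(.614,-.085),.012,.046),("hous",(.59,.094),.022,.025),("low",(.459,.178),.01,.022),("collar",(.445,.003),.02,.019),("cell",(.467,-.221),.027,.0105)]:
        try: print(n,nm,*[np.round(q,4) for q in findc(p,c,X,z,r,lo=120 if n=="wrist1" else 70)])
        except Exception as e: print(n,nm,e)
E
```

```text
wrist1 jig [ 0.6176 -0.0849] 0.0459 [284.4 153.8] 0.0004
wrist1 hous [0.5937 0.09  ] 0.0279 [143.8148 175.1111] 0.0029
wrist1 low [0.4649 0.1741] 0.0243 [ 94.0909 253.3636] 0.0017
wrist1 collar [0.4527 0.0019] 0.0212 [221.7857 273.9286] 0.0021
wrist1 cell [ 0.4678 -0.2203] 0.0147 [389.4118 271.6471] 0.0076
top0 jig [ 0.6162 -0.0834] 0.0477 [319.913  177.1304] 0.0005
top0 hous [0.5901 0.0952] 0.0292 [248.4444 186.8889] 0.0005
top0 low [0.4614 0.1793] 0.0255 [211.7368 237.7895] 0.0007
top0 collar [0.4456 0.0048] 0.0225 [282.7647 245.6471] 0.0006
top0 cell [ 0.4692 -0.2188] 0.0124 [374.     238.4545] 0.0002
```

Run:
```python
from h import *
delta([.591,.094,.1],-np.pi/2)
```

```text
pos [ 0.5813 -0.0814  0.2026] F [ 0.4 -0.4 -0.4] w 0.998 t 2.0
tool x,z [ 0.01  -1.    -0.002] [-0.     0.002 -1.   ] yaw -89.45
shift cm [-17.51  -1.14  10.3 ]
rotvec [-0.     0.002  0.01 ]
```

>>> apply_moves([
  [-4.2,-0.2,0,0,0,0],
  [-4.2,-0.3,1,0,0,0],
  [-4.2,-0.3,3,0,0,0],
  [-4.2,-0.3,3,0,0,0],
  [-1.0,0,3,0,0,0],
])

```text
clock: 2.5
position: [0.5898, 0.0951, 0.1044]
ee_rot: [-2.23, 2.21, 0.002]
force: [0.3, -0.0, -0.8]
width: 0.999
```

>>> apply_moves([
  [0,0,0,0,0,0],
  [0,0,0,0,0,0],
  [0,0,0,0,0,0],
])

```text
clock: 2.8
position: [0.5913, 0.0876, 0.1067]
ee_rot: [-2.222, 2.22, -0.003]
force: [0.4, 0.4, 0.1]
width: 0.998
```

Run:
```python
from h import *
p,d,c=snap("wrist","2")
print(*findc(p,c,(.591,.094),.022,.025,lo=120))
delta([.591,.094,.028],-np.pi/2)
```

```text
[0.59414209 0.09459977] 0.026122983122744657 [269.06896552 207.        ] 0.0016342801815377693
pos [0.5915 0.0879 0.1069] F [-0.3  0.1  0.1] w 0.999 t 2.85
tool x,z [ 0.001 -1.     0.   ] [ 0.003 -0.    -1.   ] yaw -89.95
shift cm [-0.62  0.07  7.89]
rotvec [-0.003 -0.     0.001]
```

View pics/wrist2.png

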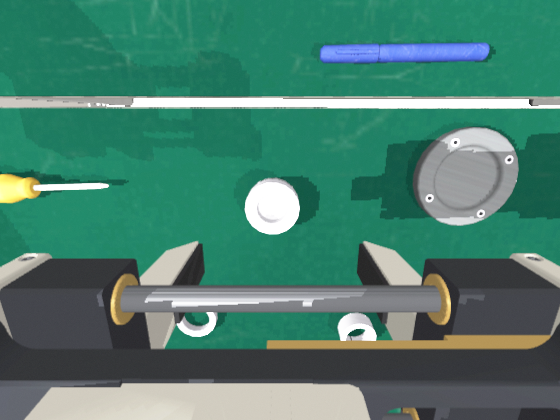

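The housing is at (269,207) between the fingers, about (0.593, 0.0945). Descending and squeezing.

>>> apply_moves([
  [-0.65,-0.15,0,0,0,0],
  [0,0,2.6,0,0,0],
  [0,0,2.6,0,0,0],
  [0,0,2.6,0,0,0],
  [0,0,0,0,0,0],
])

```text
clock: 3.35
position: [0.5899, 0.0957, 0.0249]
ee_rot: [2.222, -2.215, -0.004]
force: [-0.8, -0.5, 0.2]
width: 1.005
```

>>> apply_moves([
  [0,0,0,0,0,0],
  [0,0,0,0,0,0],
  [0,0,0,0,0,0],
  [0,0,0,0,0,0],
  [0,0,0,0,0,0],
], claw=0.1, newtons=5)

```text
clock: 3.85
position: [0.592, 0.0965, 0.0278]
ee_rot: [-2.225, 2.217, -0.001]
force: [0.3, -0.1, 0.5]
width: 0.613
```

>>> apply_moves([
  [0,0,0,0,0,0],
  [0,0,0,0,0,0],
  [0,0,0,0,0,0],
])

```text
clock: 4.15
position: [0.5916, 0.0964, 0.0271]
ee_rot: [2.226, -2.217, -0.0]
force: [-0.7, -0.2, 0.4]
width: 0.452
```

Run:
```python
from h import *
delta([.593,.0945,.028],-np.pi/2)
```

```text
pos [0.5916 0.0964 0.0271] F [-0.7 -0.2  0.4] w 0.452 t 4.15
tool x,z [ 0.004 -1.     0.   ] [-0. -0. -1.] yaw -89.79
shift cm [ 0.19 -0.14 -0.09]
rotvec [ 0.    -0.     0.004]
```

Run:
```python
from h import *
snap("wrist","3");snap("scene","3")
```

```text
(no output)
```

View pics/wrist3.png

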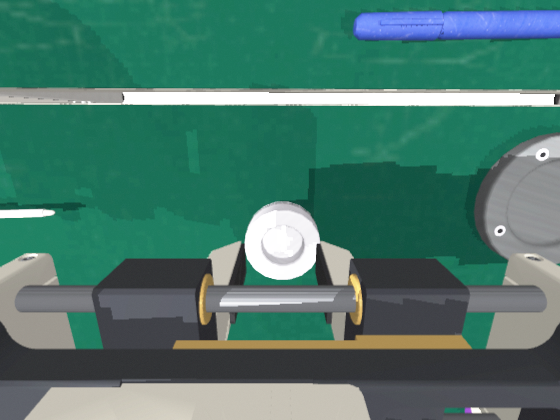

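View pics/scene3.png

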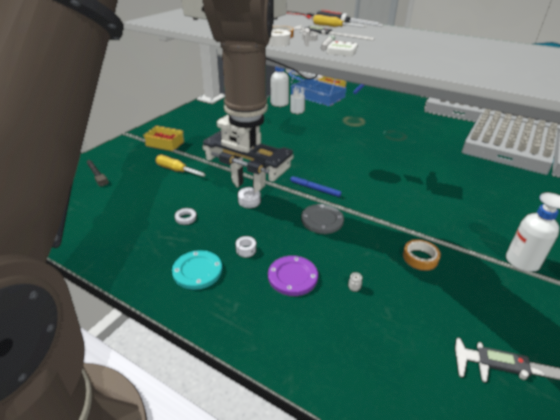

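Run:
```python
from h import *
f=np.load("pics/wrist3.npz");p=f["p"];c={k:f[k] for k in "KRt"};d=f["d"]
print(ray(c,[(281,241),(245,241),(319,241),(281,203),(281,278)],.022).round(4))
print(d[241,281],d[215,281],d[270,281],d[180,281])
print(proj(c,[[.5916,.0964,.0271],[.5916,.0964,.005]]),(-c["R"].T@c["t"]))
f=np.load("pics/wrist2.npz");d=f["d"];c={k:f[k] for k in "KRt"};C=-c["R"].T@c["t"]; print(C)
for uv in [(272,190),(272,160),(250,207),(472,150)]:
    dd=d[uv[1],uv[0]]; q=np.linalg.inv(c["K"])@[*uv,1]*dd; print(uv,dd,c["R"].T@(q-c["t"]))
```

```text
[[0.5959 0.0955 0.022 ]
 [0.5958 0.1187 0.022 ]
 [0.5959 0.0709 0.022 ]
 [0.6214 0.0956 0.022 ]
 [0.5688 0.0954 0.022 ]]
0.20334232 0.18359545 0.19529745 0.20091765
[[279.50688203 250.47338325]
 [279.60544535 236.68755176]] [0.67342352 0.09604867 0.19656518]
[0.6727565  0.08717594 0.27639701]
(272, 190) 0.26198825 [0.60958372 0.09451689 0.0216903 ]
(272, 160) 0.27571607 [6.33133651e-01 9.49038783e-02 1.61841120e-05]
(250, 207) 0.26626408 [0.59385101 0.11455088 0.0220873 ]
(472, 150) 0.26516512 [ 0.64328568 -0.08569339  0.00795312]
```

>>> apply_moves([
  [0,0,0,0,0,0],
  [0,0,0,0,0,0],
  [0,0,0,0,0,0],
], claw=0.2)

```text
clock: 4.55
position: [0.5917, 0.0964, 0.0271]
ee_rot: [2.226, -2.217, 0.0]
force: [0.8, -0.8, -0.0]
width: 0.4
```

Run:
```python
from h import *
p,d,c=snap("wrist","4")
cv2.imwrite("pics/w4z.png",cv2.resize(p[180:340,180:400,::-1],None,fx=3,fy=3))
delta([.593,.0945,.028],-np.pi/2)
```

```text
pos [0.5917 0.0964 0.0271] F [-1.1 -0.7  0.5] w 0.396 t 4.6
tool x,z [ 0.004 -1.    -0.   ] [-0.  0. -1.] yaw -89.79
shift cm [ 0.19 -0.13 -0.09]
rotvec [0.    0.    0.004]
```

View pics/w4z.png

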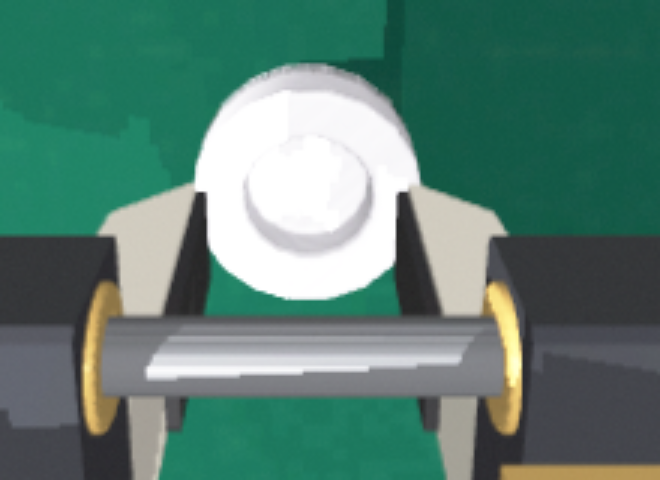

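Run:
```python
from h import *
f=np.load("pics/wrist4.npz");c={k:f[k] for k in "KRt"};d=f["d"]
print("tcp .5917 .0964 .0271")
for uv in [(236,243),(225,250),(243,247),(246,255),(244,265),(238,290),(248,240),(247,232),(313,247),(318,245),(283,215),(283,275),(282,240),(317,235),(300,276)]:
    q=np.linalg.inv(c["K"])@[*uv,1]*d[uv[1],uv[0]]; print(uv,((c["R"].T@(q-c["t"]))*1000).round(1))
```

```text
tcp .5917 .0964 .0271
(236, 243) [603.8 121.1  42.9]
(225, 250) [603.5 125.9  51.3]
(243, 247) [603.9 116.5  48.2]
(246, 255) [601.6 114.4  53.4]
(244, 265) [601.7 114.1  64.6]
(238, 290) [623.  108.7 119.3]
(248, 240) [596.5 116.7  21.9]
(247, 232) [601.2 117.5  19.9]
(313, 247) [602.4  77.5  44.8]
(318, 245) [603.6  74.7  44.7]
(283, 215) [613.7  94.3  22.2]
(283, 275) [570.8  94.   21.5]
(282, 240) [590.8  94.7   8.9]
(317, 235) [600.2  72.4  22.2]
(300, 276) [556.9  80.9  -0.9]
```

Run:
```python
from h import *
f=np.load("pics/scene3.npz");p=f["p"];c={k:f[k] for k in "KRt"};d=f["d"]
x0,y0=190,110
cv2.imwrite("pics/s3z.png",cv2.resize(p[y0:230,x0:310,::-1],None,fx=6,fy=5))
print(proj(c,[[.5916,.0964,.0271],[.5916,.0964,.005],[.593,.0945,.022]]))
for uv in [(237,183),(237,187),(262,186),(249,190),(249,203),(240,180),(262,182)]:
    q=np.linalg.inv(c["K"])@[*uv,1]*d[uv[1],uv[0]]; print(uv,((c["R"].T@(q-c["t"]))*1000).round(1))
f=np.load("pics/wrist0.npz");c={k:f[k] for k in "KRt"};d=f["d"];print("w0")
for uv in [(200,246),(199,255),(195,250),(365,250),(170,262)]:
    q=np.linalg.inv(c["K"])@[*uv,1]*d[uv[1],uv[0]]; print(uv,((c["R"].T@(q-c["t"]))*1000).round(1), d[uv[1],uv[0]])
```

```text
[[248.54137429 191.6989777 ]
 [248.81098282 199.40189787]
 [249.61110629 193.45359966]]
(237, 183) [580.9 120.6  48.8]
(237, 187) [ 6.262e+02  1.559e+02 -3.000e-01]
(262, 186) [593.1  59.6  55.2]
(249, 190) [604.3 104.   21.9]
(249, 203) [571.1  81.6  12.7]
(240, 180) [587.9 116.8  54.6]
(262, 182) [591.8  58.7  67. ]
w0
(200, 246) [ 188.2 -547.9  229.7] 0.16878955
(199, 255) [ 184.8 -549.3  233.8] 0.16589592
(195, 250) [ 188.1 -546.7  235.6] 0.16301657
(365, 250) [ 217.2 -636.2  235.7] 0.16280082
(170, 262) [ 187.7 -539.1  253.2] 0.1456362
```

View pics/s3z.png

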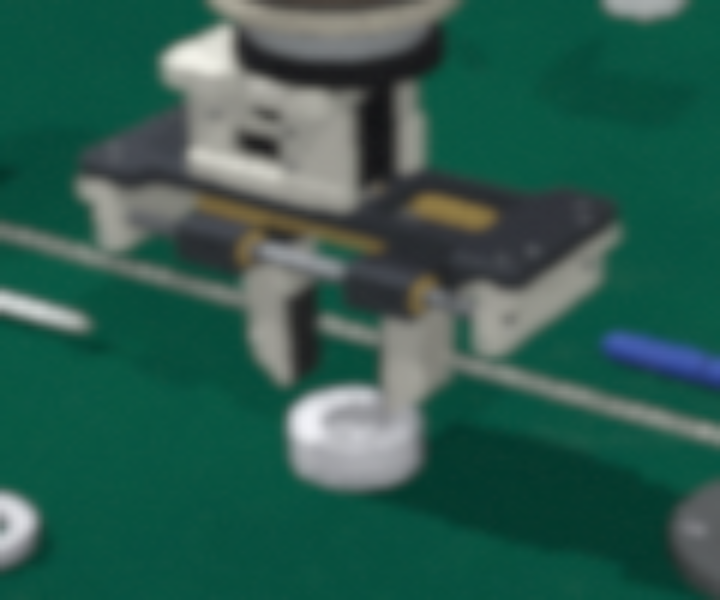

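The depth data and both views agree that the fingertips hang about 21 mm above the housing rim. They end about 15 mm *behind* the reported TCP, not 22 mm ahead, so the fingers closed over air. I'll measure that offset directly.

Run:
```python
from h import *
def cloud(f):
    c={k:f[k] for k in "KRt"};d=f["d"];v,u=np.nonzero(d>0.05)
    q=(np.linalg.inv(c["K"])@np.c_[u,v,np.ones(len(u))].T)*d[v,u]
    return (c["R"].T@(q-c["t"][:,None])).T
for n,t,rv in [("wrist0",[.1928,-.5941,.2146],[-2.541,1.847,.002]),("wrist4",[.5917,.0964,.0271],[2.226,-2.217,0]),("wrist1",[.5829,-.0779,.2029],[-2.232,2.205,.003])]:
    P=cloud(np.load(f"pics/{n}.npz")); Q=(P-t)@Ro.from_rotvec(rv).as_matrix()*1000
    for s in (1,-1):
        m=(s*Q[:,0]>12)&(s*Q[:,0]<70)&(np.abs(Q[:,1])<16)&(Q[:,2]<0)&(Q[:,2]>-40)
        q=Q[m]; print(n,s,m.sum(),"z max",np.sort(q[:,2])[-8:].round(1),"inner x",np.sort(s*q[:,0])[:3].round(1),"y min/max",q[:,1].min().round(1),q[:,1].max().round(1))
```

```text
wrist0 1 1137 z max [-10.8 -10.8 -10.8 -10.7 -10.7 -10.7 -10.4  -9.9] inner x [46.1 46.2 46.2] y min/max -12.4 9.2
wrist0 -1 1136 z max [-11.6 -11.5 -11.3 -11.3 -11.3 -11.2 -11.1 -10.7] inner x [44.5 44.6 44.7] y min/max -12.6 8.8
wrist4 1 783 z max [-12.  -11.9 -11.9 -11.5 -11.4 -11.4 -11.1 -10.7] inner x [18.8 18.8 18.8] y min/max -12.5 8.7
wrist4 -1 783 z max [-11.7 -11.7 -11.7 -11.6 -11.6 -11.3 -11.1 -11. ] inner x [17.6 17.6 17.6] y min/max -12.8 8.4
wrist1 1 1129 z max [-11.3 -11.2 -11.1 -11.  -10.9 -10.9 -10.7 -10.3] inner x [45.9 46.  46.1] y min/max -12.7 9.0
wrist1 -1 1124 z max [-11.9 -11.5 -11.4 -11.3 -11.2 -11.1 -11.  -11. ] inner x [44.7 44.7 44.8] y min/max -12.9 8.8
```

>>> apply_moves([
  [0.2,-0.15,0,0,0,0],
  [0,0,0,0,0,0],
  [0,0,0,0,0,0],
  [0,0,0,0,0,0],
  [0,0,0,0,0,0],
], claw=-0.7)

```text
clock: 5.1
position: [0.5931, 0.0945, 0.0271]
ee_rot: [2.226, -2.217, -0.0]
force: [0.4, 0.0, 0.1]
width: 0.784
```

>>> apply_moves([
  [0,0,1.0,0,0,0],
  [0,0,1.0,0,0,0],
  [0,0,0.7,0,0,0],
  [0,0,0,0,0,0],
  [0,0,0,0,0,0],
])

```text
clock: 5.6
position: [0.5929, 0.0944, -0.0003]
ee_rot: [2.225, -2.217, -0.001]
force: [0.4, 0.3, 0.3]
width: 0.851
```

```bash
cat >> h.py <<'E'
def cloud(f):
    c={k:f[k] for k in "KRt"};d=f["d"];v,u=np.nonzero(d>0.05)
    q=(np.linalg.inv(c["K"])@np.c_[u,v,np.ones(len(u))].T)*d[v,u]
    return (c["R"].T@(q-c["t"][:,None])).T
def tips(n,s):
    P=cloud(np.load(f"pics/{n}.npz"));Q=(P-s["position"])@Ro.from_rotvec(s["ee_rot"]).as_matrix()*1000
    for k in (1,-1):
        m=(k*Q[:,0]>8)&(k*Q[:,0]<70)&(np.abs(Q[:,1])<16)&(Q[:,2]<0)&(Q[:,2]>-40)
        q=Q[m]; i=np.argsort(q[:,2])[-5:]; print("tip",k,"toolz",q[i,2].round(1)[:3],"world z",P[m][i,2].round(4)[:3])
E
python3 - <<'E'
from h import *
from cell import arm
s=arm.observe();p,d,c=snap("wrist","5");tips("wrist5",s)
delta([.593,.0945,-.004],-np.pi/2)
E
```

```text
tip 1 toolz [-0. -0. -0.] world z [-0.0003 -0.0003 -0.0003]
tip -1 toolz [-0. -0. -0.] world z [-0.0003 -0.0003 -0.0003]
pos [0.5932 0.0944 0.    ] F [-0.2  0.3  0.3] w 0.848 t 5.65
tool x,z [ 0.004 -1.     0.   ] [-0. -0. -1.] yaw -89.79
shift cm [-0.01  0.02  0.4 ]
rotvec [ 0.    -0.     0.004]
```

View pics/wrist5.png

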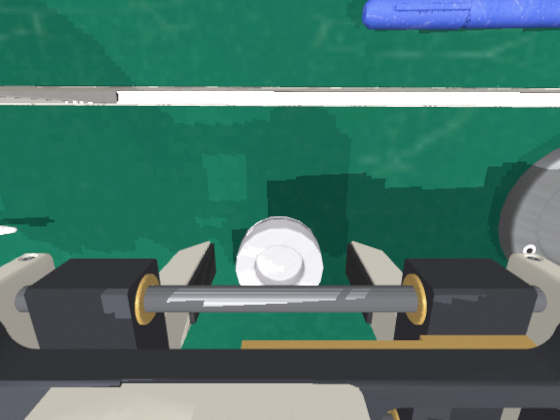

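The fingers now straddle the housing at (279,258), with the tips about 11 mm above the bench. I'll go 3 mm lower and squeeze.

>>> apply_moves([
  [0,0,0.3,0,0,0],
  [0,0,0,0,0,0],
  [0,0,0,0,0,0],
  [0,0,0,0,0,0],
  [0,0,0,0,0,0],
], claw=0.5, newtons=6)

```text
clock: 6.15
position: [0.5933, 0.0945, -0.0028]
ee_rot: [-2.225, 2.217, -0.0]
force: [-0.5, -0.4, 0.4]
width: 0.539
```

>>> apply_moves([
  [0,0,0,0,0,0],
  [0,0,0,0,0,0],
  [0,0,0,0,0,0],
])

```text
clock: 6.45
position: [0.5933, 0.0945, -0.0028]
ee_rot: [-2.225, 2.217, -0.0]
force: [0.1, -0.3, 1.4]
width: 0.538
```

Gripped at 0.538 (49.5 mm), which matches the housing. I'll open a little, turn 90° and squeeze again to centre it on the other axis.

>>> apply_moves([
  [0,0,0,0,0,0],
  [0,0,0,0,0,0],
  [0,0,0,0,0,0.14],
  [0,0,0,0,0,0.14],
  [0,0,0,0,0,0.14],
], claw=-0.4)

```text
clock: 6.95
position: [0.5931, 0.0943, -0.003]
ee_rot: [1.707, -2.637, -0.0]
force: [0.2, 0.5, 0.1]
width: 0.698
```

>>> apply_moves([
  [0,0,0,0,0,0.14],
  [0,0,0,0,0,0.14],
  [0,0,0,0,0,0.14],
  [0,0,0,0,0,0.14],
  [0,0,0,0,0,0.14],
])

```text
clock: 7.45
position: [0.593, 0.0939, -0.003]
ee_rot: [0.698, -3.063, -0.001]
force: [-1.0, 0.3, -1.0]
width: 0.704
```

>>> apply_moves([
  [0,0,0,0,0,0.14],
  [0,0,0,0,0,0.14],
  [0,0,0,0,0,0.03],
  [0,0,0,0,0,0],
  [0,0,0,0,0,0],
])

```text
clock: 7.95
position: [0.5929, 0.0946, -0.0031]
ee_rot: [0.23, -3.133, 0.001]
force: [0.4, 0.3, -0.4]
width: 0.699
```

>>> apply_moves([
  [0,0,0,0,0,0],
  [0,0,0,0,0,0],
  [0,0,0,0,0,0],
  [0,0,0,0,0,0],
  [0,0,0,0,0,0],
], claw=0.5, newtons=6)

```text
clock: 8.45
position: [0.5932, 0.0941, -0.0028]
ee_rot: [0.226, -3.133, -0.0]
force: [-0.3, -0.7, 0.9]
width: 0.547
```

Run:
```python
from h import *
delta([.593,.0945,-.003],-np.pi)
p,d,c=snap("wrist","6")
```

```text
pos [ 0.5932  0.0941 -0.0028] F [-0.3 -0.7  0.9] w 0.547 t 8.45
tool x,z [-0.99  -0.144  0.   ] [-0.  0. -1.] yaw -171.74
shift cm [0.01 0.04 0.02]
rotvec [ 0.    -0.     0.144]
```

View pics/wrist6.png

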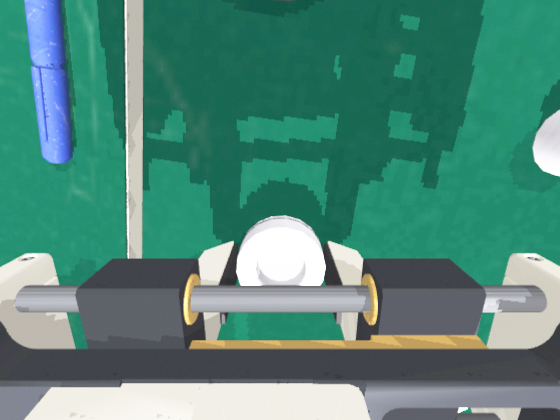

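>>> apply_moves([
  [0,0,0,0,0,0],
  [0,0,0,0,0,0],
  [0,0,-1,0,0,0],
  [0,0,-2,0,0,0],
  [0,0,-2,0,0,0],
], newtons=20)

```text
clock: 9.0
position: [0.593, 0.0946, 0.048]
ee_rot: [0.227, -3.133, -0.0]
force: [0.3, 0.1, -0.6]
width: 0.544
```

>>> apply_moves([
  [0,0,-1,0,0,0.1],
  [0,0,0,0,0,0.044],
  [0,0,0,0,0,0],
  [0,0,0,0,0,0],
])

```text
clock: 9.4
position: [0.593, 0.0948, 0.0571]
ee_rot: [0.004, -3.141, 0.001]
force: [0.4, 0.7, -1.5]
width: 0.542
```

Run:
```python
from h import *
from cell import arm
p,d,c=snap("wrist","7"); s=arm.observe()
delta([.6165,-.085,.058],-np.pi)
P=cloud(np.load("pics/wrist7.npz")); t=s["position"]
Q=(P-t)@Ro.from_rotvec(s["ee_rot"]).as_matrix()*1000
m=(np.abs(Q[:,0])<24)&(np.abs(Q[:,1])<30)&(Q[:,2]>-13)&(Q[:,2]<20)
print(np.histogram(Q[m,2],bins=range(-13,21,1)))
```

```text
pos [0.593  0.0946 0.057 ] F [-0.4 -0.  -0.3] w 0.539 t 9.45
tool x,z [-1.    -0.002  0.   ] [-0. -0. -1.] yaw -179.87
shift cm [ -2.31 -17.97  -0.09]
rotvec [-0.    -0.     0.002]
(array([733, 153,  51,  69,  40,  17,  27,  30,  21,   5,   0,   0,   0,
         0,   0,   0,   0,   0,   0,   0,   0,   0,   0,   0,   0,   0,
         0,   0,   0,   0,   0,   0,   0]), array([-13, -12, -11, -10,  -9,  -8,  -7,  -6,  -5,  -4,  -3,  -2,  -1,
         0,   1,   2,   3,   4,   5,   6,   7,   8,   9,  10,  11,  12,
        13,  14,  15,  16,  17,  18,  19,  20]))
```

View pics/wrist7.png

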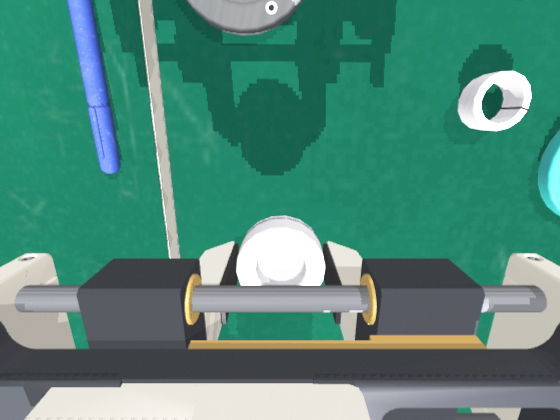

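```bash
cat >> h.py <<'E'
def toolcloud(n,s):
    P=cloud(np.load(f"pics/{n}.npz")); return (P-s["position"])@Ro.from_rotvec(s["ee_rot"]).as_matrix()*1000
def planecirc(Q,zc,half,tol=1.5,c0=(0,0)):
    m=(np.hypot(Q[:,0]-c0[0],Q[:,1]-c0[1])<half)&(np.abs(Q[:,2]-zc)<tol); q=Q[m][:,:2].astype(np.float32)
    h=cv2.convexHull(q)[:,0,:].astype(float); return h,len(q)
E
python3 - <<'E'
from h import *
from cell import arm
s=arm.observe();Q=toolcloud("wrist7",s)
m=(np.abs(Q[:,0])<22)&(np.abs(Q[:,1])<30)&(Q[:,2]>-40)&(Q[:,2]<0)
print(np.histogram(Q[m,2],bins=range(-40,1,2)))
zc=np.median(Q[m&(Q[:,2]<-20)&(Q[:,2]>-30)][:,2]);print(zc)
h,n=planecirc(Q,zc,30); 
f=h[h[:,1]<0]; print(n,fitc(f),f.round(1).tolist())
# known radius 25: min y
print(h.min(0),h.max(0))
E
```

```text
(array([   0,    0,    0,    0,    0,    0,   28, 2029,  488,  161,  162,
        193,  233, 1208,  197,  103,   44,   51,    5,    0]), array([-40, -38, -36, -34, -32, -30, -28, -26, -24, -22, -20, -18, -16,
       -14, -12, -10,  -8,  -6,  -4,  -2,   0]))
-24.553932936631853
2723 (array([0.09445938, 9.26638196]), np.float64(34.23010465546562)) [[27.8, -11.2], [-27.9, -10.1], [-27.9, -11.0], [-13.2, -21.9], [-11.0, -23.0], [-5.7, -24.7], [1.7, -25.6], [11.4, -22.3], [27.0, -11.8]]
[-27.88471413 -25.59433746] [27.78768158 10.16031933]
```

>>> apply_moves([
  [0,0,-3.0,0,0,0],
  [-0.75,-3,-1.3,0,0,0],
  [-0.8,-3.5,0,0,0,0],
  [-0.8,-3,0,0,0,0],
  [0,0,0,0,0,0],
])

```text
clock: 9.95
position: [0.6172, -0.0069, 0.1011]
ee_rot: [0.009, 3.14, -0.004]
force: [-0.2, 0.6, -1.2]
width: 0.543
```

>>> apply_moves([
  [0,0,0,0,0,0],
  [0,0,0,0,0,0],
  [0,0,0,0,0,0],
  [0,0,0,0,0,0],
])

```text
clock: 10.35
position: [0.6166, 0.0006, 0.0999]
ee_rot: [0.003, -3.141, -0.001]
force: [-0.1, 0.0, -1.8]
width: 0.541
```

Run:
```python
from h import *
from cell import arm
p,d,c=snap("wrist","8")
print(findc(p,c,(.6165,-.085),.012,.046,lo=100,win=1.2))
P=cloud(np.load("pics/wrist8.npz"))
m=(np.hypot(P[:,0]-.617,P[:,1]+.085)<.055)&(np.abs(P[:,2]-.012)<.0015)
h=cv2.convexHull(P[m][:,:2].astype(np.float32))[:,0,:]; print("top rim",fitc(h))
m=(np.hypot(P[:,0]-.617,P[:,1]+.085)<.04)&(np.abs(P[:,2]-.008)<.0015)
h=cv2.convexHull(P[m][:,:2].astype(np.float32))[:,0,:]; print("recess",fitc(h), np.median(P[m][:,2]))
delta([.6165,-.085,.06],-np.pi)
```

```text
(array([ 0.61791102, -0.08431528]), np.float64(0.045584500602877255), array([280.25531915, 108.59574468]), np.float64(0.0003166278683751217))
top rim (array([ 0.61771572, -0.08472671]), np.float64(0.0453846570253204))
recess (array([ 0.61796442, -0.08486782]), np.float64(0.030117091287901424)) 0.00790151774982269
pos [6.166e-01 4.000e-04 1.000e-01] F [-0.5 -0.  -1.2] w 0.54 t 10.4
tool x,z [-1.    -0.002  0.   ] [-0.  0. -1.] yaw -179.89
shift cm [ 0.02 -8.54  3.99]
rotvec [ 0.    -0.     0.002]
```

View pics/wrist8.png

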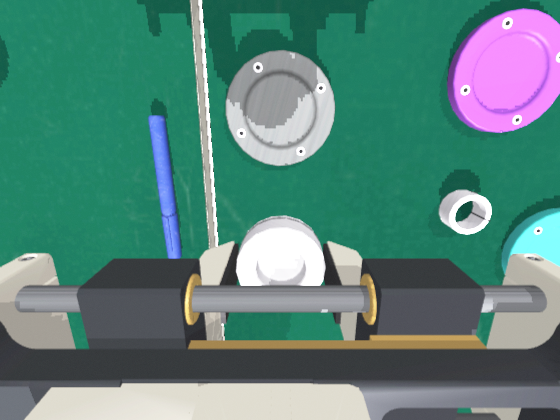

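The jig is at (280,108), housing in the gripper. The two yaw views give (0.6176,-0.0849) and (0.6178,-0.0846), so I'm placing at (0.6176,-0.0848).

>>> apply_moves([
  [-0.1,-4,0,0,0,0],
  [0,-3.5,0,0,0,0],
  [0,-1.0,1,0,0,0],
  [0,0,3,0,0,0],
  [0,0,3,0,0,0],
])

```text
clock: 10.9
position: [0.6183, -0.0856, 0.0296]
ee_rot: [-0.0, 3.14, 0.0]
force: [-0.3, 0.3, -2.0]
width: 0.54
```

>>> apply_moves([
  [0,0,1.0,0,0,0],
  [0,0,0,0,0,0],
  [0,0,0,0,0,0],
  [0,0,0,0,0,0],
])

```text
clock: 11.3
position: [0.6188, -0.0858, 0.0215]
ee_rot: [-0.001, 3.139, -0.001]
force: [-0.0, 0.2, -1.5]
width: 0.543
```

Run:
```python
from h import *
delta([.6176,-.0848,.005],-np.pi)
snap("wrist","9")
```

```text
pos [ 0.6188 -0.0858  0.0215] F [-0.   0.2 -1.5] w 0.543 t 11.3
tool x,z [-1.    -0.001 -0.002] [ 0.002 -0.    -1.   ] yaw -179.95
shift cm [0.12 0.1  1.65]
rotvec [-0.     0.002  0.001]
```

View pics/wrist9.png

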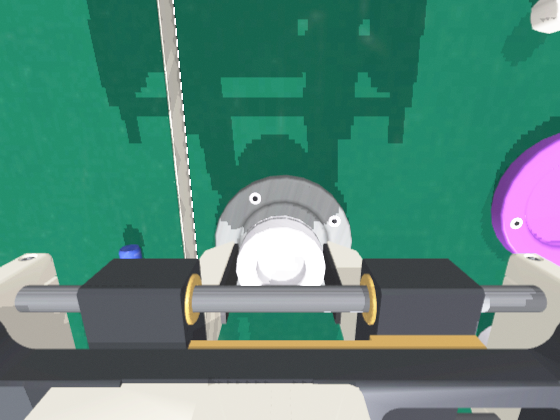

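>>> apply_moves([
  [0.1,0.1,0.8,0,0.002,0],
  [0,0,0,0,0,0],
  [0,0,0,0,0,0],
  [0,0,0,0,0,0],
])

```text
clock: 11.75
position: [0.6168, -0.0846, 0.0122]
ee_rot: [0.001, -3.14, 0.0]
force: [0.9, 0.4, -1.1]
width: 0.541
```

Run:
```python
from h import *
delta([.6176,-.0848,.005],-np.pi)
p,d,c=snap("wrist","10")
P=cloud(np.load("pics/wrist10.npz"))
m=(np.hypot(P[:,0]-.617,P[:,1]+.085)<.055)&(np.abs(P[:,2]-.012)<.0015)
h=cv2.convexHull(P[m][:,:2].astype(np.float32))[:,0,:]; h=h[h[:,1]<-.085];h=h[np.hypot(h[:,0]-.617,h[:,1]+.085)>.04]; print("top rim",fitc(h),h.round(4).tolist())
```

```text
pos [ 0.6168 -0.0846  0.0122] F [ 0.9  0.4 -1.1] w 0.541 t 11.75
tool x,z [-1.    -0.     0.002] [-0.002 -0.    -1.   ] yaw -179.97
shift cm [-0.08 -0.02  0.72]
rotvec [-0.    -0.002  0.   ]
top rim (array([ 0.61773101, -0.08535135]), np.float64(0.045221858078790124)) [[0.6628000140190125, -0.08569999784231186], [0.5728999972343445, -0.08669999986886978], [0.572700023651123, -0.08749999850988388], [0.5728999972343445, -0.0908999964594841], [0.5730999708175659, -0.09369999915361404], [0.5740000009536743, -0.09769999980926514], [0.5755000114440918, -0.10170000046491623], [0.5784000158309937, -0.10760000348091125], [0.579800009727478, -0.11020000278949738], [0.5849999785423279, -0.11649999767541885], [0.5857999920845032, -0.11739999800920486], [0.5881999731063843, -0.11969999969005585], [0.5943999886512756, -0.12470000237226486], [0.6022999882698059, -0.12770000100135803], [0.60589998960495, -0.1289999932050705], [0.6118000149726868, -0.13019999861717224], [0.6159999966621399, -0.13040000200271606], [0.6207000017166138, -0.13040000200271606], [0.6236000061035156, -0.13009999692440033], [0.6259999871253967, -0.12970000505447388], [0.6349999904632568, -0.12710000574588776], [0.6373999714851379, -0.125900000333786], [0.6385999917984009, -0.12530000507831573], [0.641700029373169, -0.12349999696016312], [0.6466000080108643, -0.12039999663829803], [0.6470999717712402, -0.11999999731779099], [0.6491000056266785, -0.11800000071525574], [0.6510999798774719, -0.11590000241994858], [0.6542999744415283, -0.11219999939203262], [0.6563000082969666, -0.10899999737739563], [0.6577000021934509, -0.10639999806880951], [0.6599000096321106, -0.10239999741315842], [0.6622999906539917, -0.09380000084638596], [0.6626999974250793, -0.08900000154972076]]
```

>>> apply_moves([
  [-0.08,-0.03,0,0,-0.002,0],
  [0,0,0.4,0,0,0],
  [0,0,0.25,0,0,0],
  [0,0,0,0,0,0],
  [0,0,0,0,0,0],
])

```text
clock: 12.3
position: [0.6174, -0.0849, 0.0054]
ee_rot: [0.001, -3.141, 0.0]
force: [0.3, 0.2, -0.9]
width: 0.54
```

Run:
```python
from h import *
delta([.6176,-.0849,.005],-np.pi)
```

```text
pos [ 0.6174 -0.0849  0.0054] F [ 0.3  0.2 -0.9] w 0.54 t 12.3
tool x,z [-1. -0.  0.] [-0. -0. -1.] yaw -179.98
shift cm [-0.02 -0.    0.04]
rotvec [-0. -0.  0.]
```

>>> apply_moves([
  [0,0,0.05,0,0,0],
  [0,0,0,0,0,0],
  [0,0,0,0,0,0],
])

```text
clock: 12.6
position: [0.6175, -0.0849, 0.0052]
ee_rot: [0.001, -3.142, -0.0]
force: [-1.1, 0.5, 1.0]
width: 0.54
```

>>> apply_moves([
  [0,0,0,0,0,0],
  [0,0,0,0,0,0],
  [0,0,0,0,0,0],
  [0,0,0,0,0,0],
], claw=-0.5)

```text
clock: 13.0
position: [0.6176, -0.0849, 0.0051]
ee_rot: [-0.001, 3.142, -0.0]
force: [1.0, 0.7, 0.3]
width: 0.746
```

>>> apply_moves([
  [0,0,-1.5,0,0,0],
  [0,0,-3,0,0,0],
  [0,4,-2.5,0,0,0],
  [0,4,0,0,0,0],
  [0,0,0,0,0,0],
])

```text
clock: 13.5
position: [0.6185, 0.0026, 0.076]
ee_rot: [-0.014, 3.141, 0.007]
force: [0.3, 0.9, -0.6]
width: 0.753
```

>>> apply_moves([
  [0,0,0,0,0,0],
  [0,0,0,0,0,0],
  [0,0,0,0,0,0],
])

```text
clock: 13.8
position: [0.6174, -0.0064, 0.0754]
ee_rot: [0.002, 3.141, -0.001]
force: [0.1, 0.3, -0.2]
width: 0.748
```

Run:
```python
from h import *
delta([.467,-.221,.08],-np.pi)
p,d,c=snap("wrist","11")
P=cloud(np.load("pics/wrist11.npz"))
def f(z,r,rm=.0,tol=.0015):
    m=(np.hypot(P[:,0]-.6175,P[:,1]+.085)<r)&(np.abs(P[:,2]-z)<tol)
    h=cv2.convexHull(P[m][:,:2].astype(np.float32))[:,0,:]; print(z,fitc(h),np.median(P[m][:,2]))
f(.012,.055);f(.030,.035);f(.018,.014)
```

```text
pos [ 0.6174 -0.0064  0.0754] F [ 0.1  0.3 -0.2] w 0.748 t 13.8
tool x,z [-1.     0.002 -0.   ] [ 0.    -0.001 -1.   ] yaw 179.91
shift cm [ 15.01 -21.48  -0.45]
rotvec [-0.001  0.    -0.002]
0.012 (array([ 0.61769466, -0.0846533 ]), np.float64(0.04538903475926844)) 0.011785253356864872
0.03 (array([ 0.61806413, -0.08518756]), np.float64(0.024492095314906356)) 0.029722584945764487
0.018 (array([ 0.61783261, -0.08506912]), np.float64(0.01358566836641145)) 0.01792285514081042
```

View pics/wrist11.png

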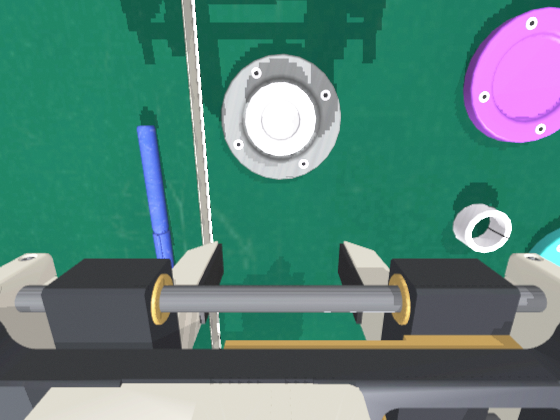

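The housing at (280,118) is seated: rim at 29.7 mm and centred on the jig to about 0.5 mm. Next is the cell.

>>> apply_moves([
  [2.5,-3.4,0,0,0,0],
  [2.5,-3.4,0,0,0,0],
  [2.5,-3.4,0,0,0,0],
  [2.5,-3.4,0,0,0,0],
  [2.5,-2.9,0,0,0,0],
])

```text
clock: 14.35
position: [0.491, -0.1726, 0.0753]
ee_rot: [0.003, 3.141, -0.001]
force: [-0.1, -0.7, 0.7]
width: 0.749
```

>>> apply_moves([
  [2.5,-1.0,0,0,0,0],
  [0,0,0,0,0,0],
  [0,0,0,0,0,0],
  [0,0,0,0,0,0],
  [0,0,0,0,0,0],
])

```text
clock: 14.85
position: [0.4685, -0.1795, 0.075]
ee_rot: [-0.003, 3.141, -0.0]
force: [0.5, 0.1, 0.8]
width: 0.75
```

Run:
```python
from h import *
p,d,c=snap("wrist","12")
P=cloud(np.load("pics/wrist12.npz"))
m=(np.hypot(P[:,0]-.468,P[:,1]+.22)<.03)&(P[:,2]>.005)&(P[:,2]<.04)
h=cv2.convexHull(P[m][:,:2].astype(np.float32))[:,0,:]; print(fitc(h),np.histogram(P[m][:,2],bins=10))
m=m&(P[:,2]>.023);h=cv2.convexHull(P[m][:,:2].astype(np.float32))[:,0,:];print(fitc(h))
delta([.467,-.22,.003],-np.pi)
```

```text
(array([ 0.4700946 , -0.22270555]), np.float64(0.009683207307185138)) (array([  8,  10,   8,  10,  10,  28,   1,  18, 262, 224]), array([0.00561738, 0.00789869, 0.01018001, 0.01246132, 0.01474264,
       0.01702395, 0.01930527, 0.02158659, 0.0238679 , 0.02614922,
       0.02843053]))
(array([ 0.47013341, -0.22231235]), np.float64(0.009276033039309423))
pos [ 0.4684 -0.1795  0.075 ] F [ 0.5 -0.4 -0.5] w 0.748 t 14.9
tool x,z [-1.    -0.002 -0.   ] [ 0. -0. -1.] yaw -179.88
shift cm [ 0.15 -4.05  7.2 ]
rotvec [-0.     0.     0.002]
```

View pics/wrist12.png

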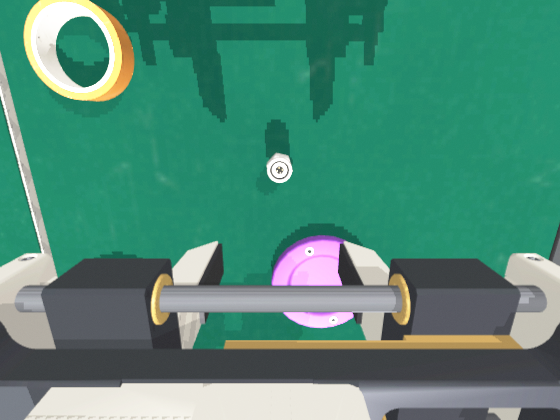

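The cell is at (279,169), about (0.470,-0.222). Moving over it and descending with the jaws part open.

>>> apply_moves([
  [-0.15,-4.25,0,0,0,0],
  [0,0,0,0,0,0],
  [0,0,0,0,0,0],
  [0,0,2,0,0,0],
  [0,0,2,0,0,0],
], claw=0.1)

```text
clock: 15.4
position: [0.4699, -0.2212, 0.0347]
ee_rot: [-0.004, 3.141, 0.001]
force: [0.2, -0.7, -0.5]
width: 0.455
```

>>> apply_moves([
  [0,0,0,0,0,0],
  [0,0,0,0,0,0],
  [0,0,0,0,0,0],
])

```text
clock: 15.7
position: [0.4696, -0.2223, 0.0359]
ee_rot: [-0.002, 3.141, -0.0]
force: [1.1, -0.6, -0.6]
width: 0.452
```

Run:
```python
from h import *
p,d,c=snap("wrist","13")
delta([.470,-.222,.003],-np.pi)
```

```text
pos [ 0.4698 -0.2224  0.0359] F [-1.2 -0.   0.7] w 0.449 t 15.75
tool x,z [-1.    -0.001 -0.001] [ 0.001 -0.    -1.   ] yaw -179.94
shift cm [-0.02  0.04  3.29]
rotvec [-0.     0.001  0.001]
```

View pics/wrist13.png

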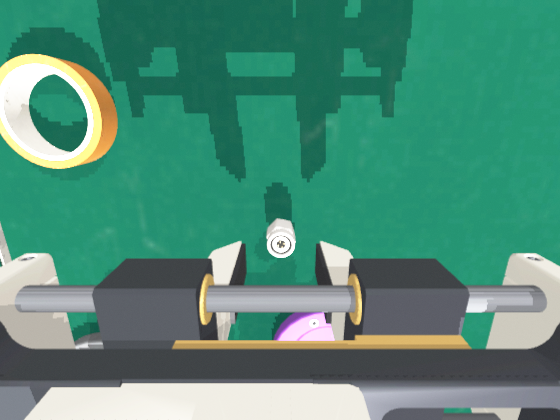

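>>> apply_moves([
  [0,0,1.6,0,0,0],
  [0,0,1.7,0,0,0],
  [0,0,0,0,0,0],
  [0,0,0,0,0,0],
  [0,0,0,0,0,0],
])

```text
clock: 16.25
position: [0.4696, -0.2228, 0.003]
ee_rot: [-0.001, 3.14, -0.001]
force: [0.2, -0.2, -0.2]
width: 0.45
```

>>> apply_moves([
  [0,0,0,0,0,0],
  [0,0,0,0,0,0],
  [0,0,0,0,0,0],
  [0,0,0,0,0,0],
  [0,0,0,0,0,0],
], claw=0.85, newtons=4)

```text
clock: 16.75
position: [0.4693, -0.2225, 0.0023]
ee_rot: [-0.001, 3.141, -0.0]
force: [-1.0, -0.1, 3.0]
width: 0.203
```

>>> apply_moves([
  [0,0,0,0,0,0],
  [0,0,0,0,0,0],
  [0,0,0,0,0,0],
])

```text
clock: 17.05
position: [0.4693, -0.2225, 0.0022]
ee_rot: [-0.001, 3.141, -0.0]
force: [0.3, 0.6, 3.9]
width: 0.202
```

>>> apply_moves([
  [0,0,0,0,0,0],
  [0,0,0,0,0,0],
  [0,0,0,0,0,0],
  [0,0,0,0,0,-0.13],
  [0,0,0,0,0,-0.13],
], claw=0.35)

```text
clock: 17.55
position: [0.4689, -0.2224, 0.0019]
ee_rot: [0.416, -3.113, 0.0]
force: [-0.7, -0.5, 0.7]
width: 0.328
```

>>> apply_moves([
  [0,0,0,0,0,-0.13],
  [0,0,0,0,0,-0.13],
  [0,0,0,0,0,-0.13],
  [0,0,0,0,0,-0.13],
  [0,0,0,0,0,-0.13],
])

```text
clock: 18.05
position: [0.469, -0.2225, 0.002]
ee_rot: [1.389, -2.818, -0.0]
force: [-0.8, -0.3, -0.5]
width: 0.326
```

>>> apply_moves([
  [0,0,0,0,0,-0.13],
  [0,0,0,0,0,-0.13],
  [0,0,0,0,0,-0.13],
  [0,0,0,0,0,-0.13],
  [0,0,0,0,0,-0.13],
])

```text
clock: 18.55
position: [0.469, -0.2225, 0.002]
ee_rot: [2.216, -2.227, -0.0]
force: [0.5, -0.8, -0.3]
width: 0.326
```

>>> apply_moves([
  [0,0,0,0,0,0],
  [0,0,0,0,0,0],
  [0,0,0,0,0,0],
  [0,0,0,0,0,0],
])

```text
clock: 18.95
position: [0.4691, -0.2224, 0.002]
ee_rot: [2.208, -2.235, -0.0]
force: [-0.4, 0.2, 0.6]
width: 0.325
```

>>> apply_moves([
  [0,0,0,0,0,0],
  [0,0,0,0,0,0],
  [0,0,0,0,0,0],
  [0,0,0,0,0,0],
  [0,0,0,0,0,0],
], claw=0.85)

```text
clock: 19.45
position: [0.4691, -0.2224, 0.0021]
ee_rot: [2.21, -2.233, -0.0]
force: [0.4, -0.1, -0.6]
width: 0.202
```

Run:
```python
from h import *
p,d,c=snap("wrist","14")
delta([.470,-.222,.003],-np.pi/2)
```

```text
pos [ 0.4691 -0.2225  0.0021] F [-0.3 -0.2 -0.7] w 0.2 t 19.5
tool x,z [-0.01 -1.    0.  ] [-0. -0. -1.] yaw -90.59
shift cm [-0.05 -0.09 -0.09]
rotvec [ 0.   -0.   -0.01]
```

View pics/wrist14.png

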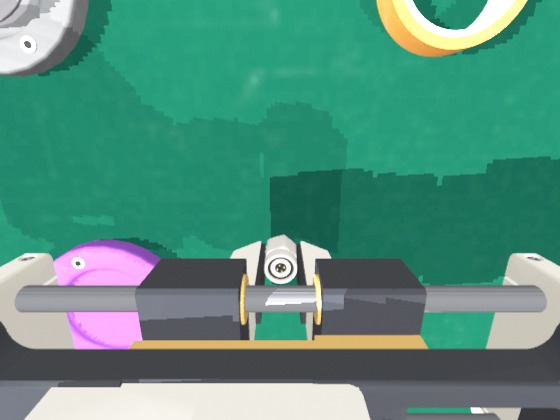

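The cell is upright and gripped at (280,268), width 18.6 mm. Lifting it to the jig.

>>> apply_moves([
  [0,0,0,0,0,0],
  [0,0,0,0,0,0],
  [0,0,-1.5,0,0,0],
  [0,0,-3,0,0,0],
  [0,0,-2.5,0,0,0],
], newtons=15)

```text
clock: 20.0
position: [0.4688, -0.2225, 0.073]
ee_rot: [2.209, -2.233, -0.001]
force: [0.0, -0.3, -0.6]
width: 0.195
```

>>> apply_moves([
  [-2.8,-3,0,0,0,0],
  [-2.8,-3,0,0,0,0],
  [-2.8,-3,0,0,0,0],
  [-2.8,-3,0,0,0,0],
  [-2.7,-2.7,0,0,0,0],
])

```text
clock: 20.5
position: [0.6188, -0.0833, 0.0721]
ee_rot: [-2.21, 2.232, -0.0]
force: [0.3, -0.0, -0.6]
width: 0.196
```

>>> apply_moves([
  [0,0,0,0,0,0],
  [0,0,0,0,0,0],
  [0,0,0,0,0,0],
  [0,0,0,0,0,0],
  [0,0,0,0,0,0],
])

```text
clock: 21.0
position: [0.617, -0.0861, 0.0723]
ee_rot: [2.208, -2.235, 0.0]
force: [-0.3, -0.3, -1.3]
width: 0.195
```

Run:
```python
from h import *
p,d,c=snap("wrist","15")
delta([.6176,-.0849,.020],-np.pi/2)
```

```text
pos [ 0.6171 -0.0858  0.0723] F [-1.1 -0.3  0.2] w 0.197 t 21.05
tool x,z [-0.012 -1.     0.   ] [ 0. -0. -1.] yaw -90.67
shift cm [-0.09 -0.05  5.23]
rotvec [-0.    -0.    -0.012]
```

View pics/wrist15.png

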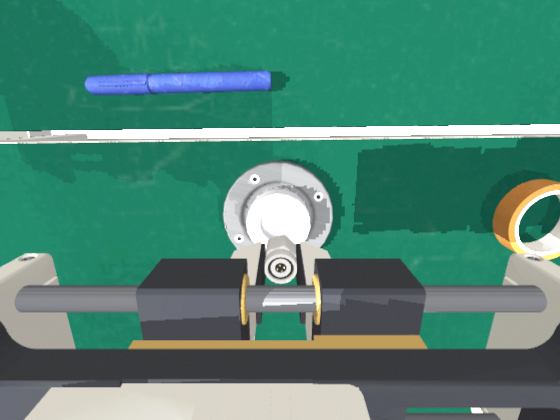

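>>> apply_moves([
  [-0.08,-0.05,1.8,0,0,0],
  [0,0,2,0,0,0],
  [0,0,0,0,0,0],
  [0,0,0,0,0,0],
  [0,0,0,0,0,0],
])

```text
clock: 21.55
position: [0.6187, -0.0846, 0.0352]
ee_rot: [-2.209, 2.233, -0.002]
force: [0.4, -0.8, -1.1]
width: 0.195
```

Run:
```python
from h import *
delta([.6176,-.0849,.020],-np.pi/2)
```

```text
pos [ 0.6187 -0.0846  0.0352] F [ 0.4 -0.8 -1.1] w 0.195 t 21.55
tool x,z [-0.011 -1.     0.   ] [ 0.001 -0.    -1.   ] yaw -90.61
shift cm [0.03 0.11 1.52]
rotvec [-0.001 -0.    -0.011]
```

>>> apply_moves([
  [0,0,0,0,0,0],
  [0,0,0,0,0,0],
  [0,0,0.4,0,0,0],
  [0,0,0.4,0,0,0],
  [0,0,0,0,0,0],
])

```text
clock: 22.05
position: [0.6175, -0.084, 0.0253]
ee_rot: [2.21, -2.232, -0.001]
force: [0.1, 0.7, -1.0]
width: 0.198
```

Run:
```python
from h import *
delta([.6176,-.0849,.020],-np.pi/2)
```

```text
pos [ 0.6175 -0.084   0.0253] F [ 0.1  0.7 -1. ] w 0.198 t 22.05
tool x,z [-0.01 -1.   -0.  ] [-0.001  0.    -1.   ] yaw -90.58
shift cm [ 0.09 -0.01  0.53]
rotvec [ 0.001  0.    -0.01 ]
```

>>> apply_moves([
  [0.06,0,0.2,0,0,0],
  [0,0,0.2,0,0,0],
  [0,0,0.1,0,0,0],
  [0,0,0,0,0,0],
  [0,0,0,0,0,0],
])

```text
clock: 22.55
position: [0.6181, -0.0848, 0.0211]
ee_rot: [2.21, -2.233, 0.0]
force: [0.1, 0.4, 0.4]
width: 0.197
```

Run:
```python
from h import *
delta([.6176,-.0849,.020],-np.pi/2)
```

```text
pos [ 0.6181 -0.0848  0.0211] F [0.1 0.4 0.4] w 0.197 t 22.55
tool x,z [-0.01 -1.    0.  ] [ 0. -0. -1.] yaw -90.59
shift cm [0.01 0.05 0.11]
rotvec [-0.   -0.   -0.01]
```

>>> apply_moves([
  [0,0.04,0.1,0,0,0],
  [0,0,0,0,0,0],
  [0,0,0,0,0,0],
  [0,0,0,0,0,0],
])

```text
clock: 22.95
position: [0.6176, -0.0848, 0.0201]
ee_rot: [2.21, -2.233, 0.0]
force: [0.1, 0.1, 0.0]
width: 0.197
```

Run:
```python
from h import *
delta([.6176,-.0849,.020],-np.pi/2)
```

```text
pos [ 0.6176 -0.0848  0.0201] F [0.1 0.1 0. ] w 0.197 t 22.95
tool x,z [-0.01 -1.    0.  ] [ 0. -0. -1.] yaw -90.59
shift cm [0.01 0.   0.01]
rotvec [-0.   -0.   -0.01]
```

>>> apply_moves([
  [0,0,0.05,0,0,0],
  [0,0,0,0,0,0],
  [0,0,0,0,0,0],
])

```text
clock: 23.25
position: [0.6178, -0.0848, 0.02]
ee_rot: [-2.21, 2.233, -0.0]
force: [-1.5, 0.1, 5.4]
width: 0.195
```

>>> apply_moves([
  [0,0,0,0,0,0],
  [0,0,0,0,0,0],
  [0,0,0,0,0,0],
  [0,0,0,0,0,0],
], claw=0.2)

```text
clock: 23.65
position: [0.6176, -0.0848, 0.0194]
ee_rot: [2.21, -2.233, -0.0]
force: [0.0, -0.2, 0.1]
width: 0.395
```

>>> apply_moves([
  [0,0,-1.5,0,0,0],
  [0,0,-3,0,0,0],
  [0,3,-2,0,0,0],
  [0,3,0,0,0,0],
  [0,0,0,0,0,0],
])

```text
clock: 24.15
position: [0.5543, -0.0845, 0.086]
ee_rot: [2.208, -2.234, -0.003]
force: [0.4, 0.3, -0.2]
width: 0.401
```

>>> apply_moves([
  [0,0,0,0,0,0],
  [0,0,0,0,0,0],
  [0,0,0,0,0,0],
])

```text
clock: 24.45
position: [0.5585, -0.0841, 0.0847]
ee_rot: [-2.21, 2.232, -0.001]
force: [-0.4, 0.4, -0.5]
width: 0.397
```

```bash
cat >> h.py <<'E'
def level(P,z,r,c=(.6176,-.0849),tol=.0015):
    m=(np.hypot(P[:,0]-c[0],P[:,1]-c[1])<r)&(np.abs(P[:,2]-z)<tol)
    h=cv2.convexHull(P[m][:,:2].astype(np.float32))[:,0,:]; k,q=fitc(h); print("z",z,"ctr",k.round(4),"r",q.round(4),"medz",np.median(P[m][:,2]).round(4),m.sum())
E
python3 - <<'E'
from h import *
p,d,c=snap("wrist","16");P=cloud(np.load("pics/wrist16.npz"))
level(P,.012,.055);level(P,.030,.035);level(P,.0445,.02,tol=.0025)
delta([.462,.178,.08],-np.pi/2)
E
```

```text
z 0.012 ctr [ 0.6183 -0.0845] r 0.0454 medz 0.0118 5351
z 0.03 ctr [ 0.6186 -0.0851] r 0.0245 medz 0.0297 2199
z 0.0445 ctr [ 0.6188 -0.0854] r 0.0092 medz 0.0439 552
pos [ 0.5583 -0.0842  0.0845] F [-0.7  0.2 -0. ] w 0.401 t 24.5
tool x,z [-0.01 -1.    0.  ] [ 0. -0. -1.] yaw -90.57
shift cm [-26.12   9.9    0.44]
rotvec [-0.   -0.   -0.01]
```

View pics/wrist16.png

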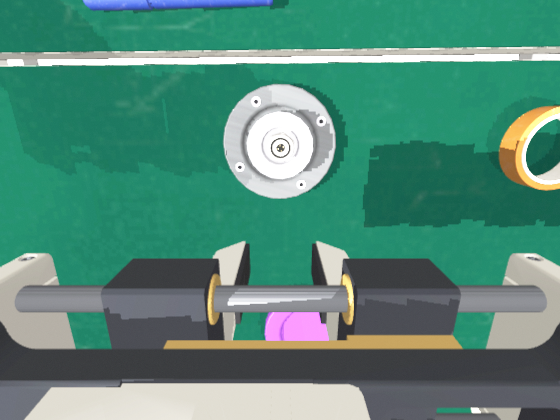

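The cell stands upright at (280,147), concentric with the housing to about 0.3 mm, top at about 44–45 mm. Next is the low ring.

>>> apply_moves([
  [-4.3,2.1,0,0,0,0],
  [-4.3,2.1,0,0,0,0],
  [-4.3,2.1,0,0,0,0],
  [-4.3,2.1,0,0,0,0],
  [-4.3,2.1,0,0,0,0],
], claw=-0.4)

```text
clock: 25.0
position: [0.4544, 0.1335, 0.0845]
ee_rot: [-2.21, 2.233, -0.001]
force: [0.4, 1.1, -0.7]
width: 0.693
```

>>> apply_moves([
  [-4.3,2.1,0,0,0,0],
  [0,0,0,0,0,0],
  [0,0,0,0,0,0],
  [0,0,0,0,0,0],
  [0,0,0,0,0,0],
])

```text
clock: 25.5
position: [0.4351, 0.1736, 0.0846]
ee_rot: [2.207, -2.236, 0.001]
force: [0.0, -0.2, -0.7]
width: 0.7
```

Run:
```python
from h import *
p,d,c=snap("wrist","17");P=cloud(np.load("pics/wrist17.npz"))
level(P,.0098,.03,c=(.462,.178)); 
delta([.462,.178,.08],-np.pi/2)
```

```text
z 0.0098 ctr [0.4634 0.1785] r 0.0216 medz 0.0097 1034
pos [0.4351 0.1737 0.0846] F [ 0.5 -0.4  0.3] w 0.7 t 25.55
tool x,z [-0.013 -1.     0.   ] [ 0. -0. -1.] yaw -90.75
shift cm [-0.47 -2.68  0.46]
rotvec [-0.    -0.    -0.013]
```

View pics/wrist17.png

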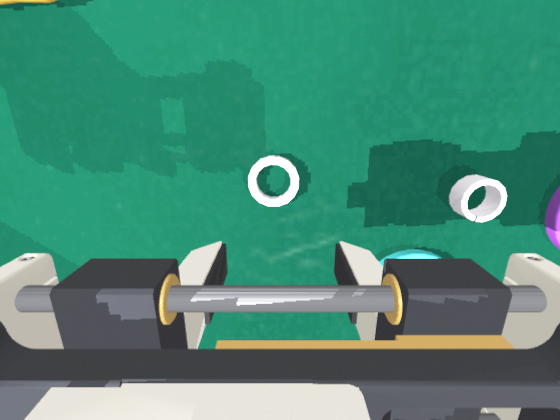

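>>> apply_moves([
  [-0.55,-2.73,0,0,0,0],
  [0,0,2,0,0,0],
  [0,0,3.5,0,0,0],
  [0,0,0,0,0,0],
  [0,0,0,0,0,0],
])

```text
clock: 26.05
position: [0.4616, 0.1791, 0.0297]
ee_rot: [2.206, -2.234, -0.0]
force: [-0.3, 0.2, 0.7]
width: 0.699
```

>>> apply_moves([
  [0,0,0,0,0,0],
  [0,0,0,0,0,0],
  [0,0,0,0,0,0],
])

```text
clock: 26.35
position: [0.4623, 0.1807, 0.0306]
ee_rot: [-2.209, 2.232, -0.001]
force: [0.8, -0.4, 0.6]
width: 0.697
```

Run:
```python
from h import *
from cell import arm
s=arm.observe()
p,d,c=snap("wrist","18");P=cloud(np.load("pics/wrist18.npz"));tips("wrist18",s)
level(P,.0098,.03,c=(.462,.178)); 
delta([.4625,.1788,-.008],-np.pi/2)
```

```text
tip 1 toolz [-11.7 -11.6 -11.6] world z [0.0423 0.0422 0.0422]
tip -1 toolz [-11.7 -11.4 -11.3] world z [0.0424 0.0421 0.0419]
z 0.0098 ctr [0.4634 0.1786] r 0.0217 medz 0.0097 1448
pos [0.4621 0.1807 0.0304] F [-0.2 -0.6  0.3] w 0.698 t 26.4
tool x,z [-0.01  -1.    -0.001] [ 0.001  0.001 -1.   ] yaw -90.58
shift cm [ 0.19 -0.04  3.84]
rotvec [-0.001  0.001 -0.01 ]
```

View pics/wrist18.png

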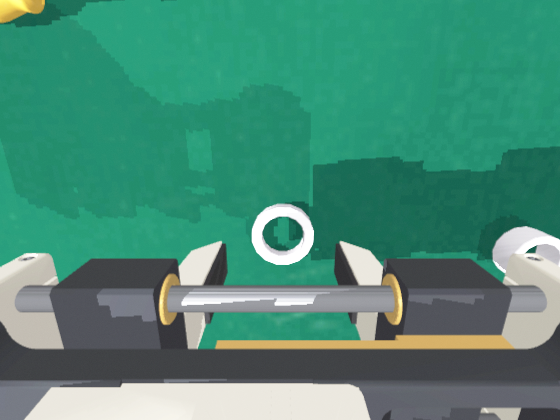

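>>> apply_moves([
  [0.12,-0.03,1.5,0,0,0],
  [0,0,1.5,0,0,0],
  [0,0,0.7,0,0,0],
  [0,0,0,0,0,0],
  [0,0,0,0,0,0],
])

```text
clock: 26.9
position: [0.4621, 0.1792, -0.007]
ee_rot: [-2.21, 2.233, -0.0]
force: [-0.6, -0.7, -0.0]
width: 0.703
```

>>> apply_moves([
  [0,0,0.1,0,0,0],
  [0,0,0,0,0,0],
  [0,0,0,0,0,0],
])

```text
clock: 27.2
position: [0.4621, 0.1793, -0.0081]
ee_rot: [-2.21, 2.232, -0.0]
force: [-0.7, -0.4, 0.1]
width: 0.699
```

>>> apply_moves([
  [0,0,0,0,0,0],
  [0,0,0,0,0,0],
  [0,0,0,0,0,0],
  [0,0,0,0,0,0],
  [0,0,0,0,0,0],
], claw=0.5, newtons=5)

```text
clock: 27.7
position: [0.4619, 0.1791, -0.0084]
ee_rot: [2.21, -2.233, -0.0]
force: [-0.1, -0.5, 0.5]
width: 0.463
```

Run:
```python
from h import *
p,d,c=snap("wrist","19")
delta([.4625,.1788,-.008],-np.pi/2)
```

```text
pos [ 0.462   0.1791 -0.0084] F [-0.3  0.1  0.8] w 0.465 t 27.75
tool x,z [-0.01 -1.    0.  ] [-0. -0. -1.] yaw -90.59
shift cm [ 0.03 -0.05 -0.04]
rotvec [ 0.   -0.   -0.01]
```

View pics/wrist19.png

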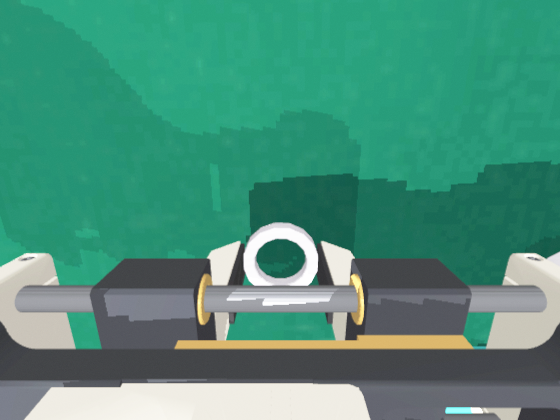

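>>> apply_moves([
  [0,0,0,0,0,0],
  [0,0,0,0,0,0],
  [0,0,0,0,0,0],
  [0,0,0,0,0,0.13],
  [0,0,0,0,0,0.13],
], claw=-0.25)

```text
clock: 28.25
position: [0.462, 0.1791, -0.0084]
ee_rot: [-1.895, 2.505, 0.0]
force: [0.6, 0.4, -0.9]
width: 0.627
```

>>> apply_moves([
  [0,0,0,0,0,0.13],
  [0,0,0,0,0,0.13],
  [0,0,0,0,0,0.13],
  [0,0,0,0,0,0.13],
  [0,0,0,0,0,0.13],
])

```text
clock: 28.75
position: [0.4619, 0.1792, -0.0084]
ee_rot: [-0.996, 2.979, 0.0]
force: [0.1, -0.8, -0.3]
width: 0.626
```

>>> apply_moves([
  [0,0,0,0,0,0.13],
  [0,0,0,0,0,0.13],
  [0,0,0,0,0,0.13],
  [0,0,0,0,0,0.13],
  [0,0,0,0,0,0.13],
])

```text
clock: 29.25
position: [0.4621, 0.1792, -0.008]
ee_rot: [0.008, 3.141, 0.002]
force: [-0.0, -1.2, -0.5]
width: 0.626
```

>>> apply_moves([
  [0,0,0,0,0,0],
  [0,0,0,0,0,0],
  [0,0,0,0,0,0],
])

```text
clock: 29.55
position: [0.4619, 0.1792, -0.0085]
ee_rot: [0.006, -3.141, 0.0]
force: [0.8, 0.3, 0.0]
width: 0.625
```

>>> apply_moves([
  [0,0,0,0,0,0],
  [0,0,0,0,0,0],
  [0,0,0,0,0,0],
  [0,0,0,0,0,0],
  [0,0,0,0,0,0],
], claw=0.5)

```text
clock: 30.05
position: [0.4621, 0.1791, -0.0083]
ee_rot: [-0.001, 3.141, 0.0]
force: [0.2, -1.0, 2.8]
width: 0.466
```

>>> apply_moves([
  [0,0,0,0,0,0],
  [0,0,0,0,0,0],
  [0,0,-1.5,0,0,0],
  [0,0,-3.5,0,0,0],
  [0,0,-4,0,0,0],
], newtons=15)

```text
clock: 30.55
position: [0.4609, 0.1789, 0.0822]
ee_rot: [-0.0, -3.14, 0.0]
force: [1.4, -0.4, -0.3]
width: 0.454
```

Run:
```python
from h import *
p,d,c=snap("wrist","20")
delta([.6176,-.0049,.085],-np.pi)
```

```text
pos [0.4641 0.1789 0.0876] F [4.1 1.2 1.5] w 0.458 t 30.6
tool x,z [-1.     0.001 -0.004] [ 0.004  0.001 -1.   ] yaw 179.96
shift cm [-15.36 -18.37   0.31]
rotvec [ 0.001  0.004 -0.001]
```

View pics/wrist20.png

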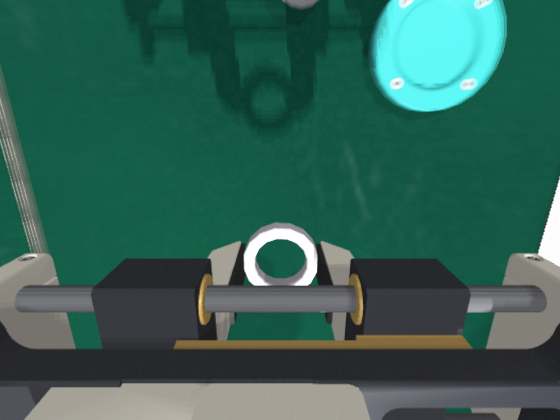

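>>> apply_moves([
  [-2.55,-4.2,0,0,0,0],
  [-2.55,-4.2,0,0,0,0],
  [-2.55,-4.2,0,0,0,0],
  [-2.55,-4.2,0,0,0,0],
  [-2.55,-4.2,0,0,0,0],
])

```text
clock: 31.1
position: [0.5902, -0.0322, 0.0813]
ee_rot: [0.002, -3.141, -0.0]
force: [0.6, 0.7, -0.6]
width: 0.456
```

>>> apply_moves([
  [-2.65,-2.0,0,0,0,0],
  [0,0,0,0,0,0],
  [0,0,0,0,0,0],
  [0,0,0,0,0,0],
  [0,0,0,0,0,0],
])

```text
clock: 31.6
position: [0.6154, -0.0493, 0.0813]
ee_rot: [0.003, -3.141, -0.001]
force: [-0.2, 0.7, -1.0]
width: 0.457
```

Run:
```python
from h import *
p,d,c=snap("wrist","21")
P=cloud(np.load("pics/wrist21.npz"))
m=(np.abs(P[:,0]-.616)<.018)&(np.abs(P[:,1]+.06)<.04)&(P[:,2]>.08)&(P[:,2]<.115);q=P[m]
print(np.histogram(q[:,2],bins=12))
delta([.6176,-.0849,.024],-np.pi)
```

```text
(array([ 11,  46,  78,  86,  89,  75,  92,  99, 185, 699, 595,  57]), array([0.08913894, 0.09015576, 0.09117258, 0.0921894 , 0.09320622,
       0.09422303, 0.09523985, 0.09625667, 0.09727349, 0.09829031,
       0.09930713, 0.10032395, 0.10134077]))
pos [ 0.6155 -0.0494  0.0814] F [ 0.3  0.7 -1.1] w 0.457 t 31.65
tool x,z [-1.    -0.002  0.001] [-0.001  0.001 -1.   ] yaw -179.89
shift cm [-0.2  -3.56  5.74]
rotvec [ 0.001 -0.001  0.002]
```

View pics/wrist21.png

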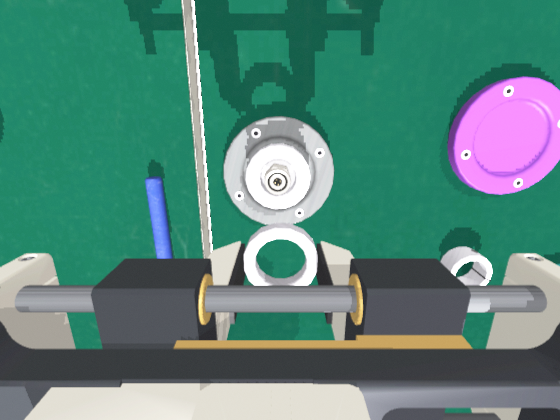

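The ring is held level above the stack, with the cell at (277,182) and the jig around it. Aligning over the target and descending.

>>> apply_moves([
  [-0.2,-3.55,0,0,0,0],
  [0,0,1.5,0,0,0],
  [0,0,1.5,0,0,0],
  [0,0,0.8,0,0,0],
  [0,0,0,0,0,0],
])

```text
clock: 32.15
position: [0.6171, -0.0846, 0.0419]
ee_rot: [0.003, -3.139, -0.001]
force: [0.5, -0.1, -0.8]
width: 0.459
```

>>> apply_moves([
  [0,0,0,0,0,0],
  [0,0,0,0,0,0],
  [0,0,0,0,0,0],
  [0,0,0,0,0,0],
  [0,0,0,0,0,0],
])

```text
clock: 32.65
position: [0.6182, -0.0863, 0.0438]
ee_rot: [-0.001, 3.141, 0.0]
force: [-0.2, 1.0, -0.4]
width: 0.455
```

Run:
```python
from h import *
p,d,c=snap("wrist","22")
delta([.6176,-.0849,.0217],-np.pi)
```

```text
pos [ 0.6182 -0.0863  0.0438] F [ 0.6 -0.  -0.9] w 0.456 t 32.7
tool x,z [-1.    -0.001 -0.   ] [ 0.  0. -1.] yaw -179.97
shift cm [0.06 0.14 2.21]
rotvec [0.    0.    0.001]
```

View pics/wrist22.png

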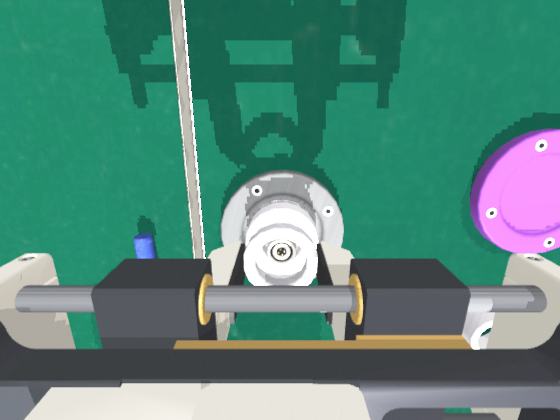

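>>> apply_moves([
  [0.05,0.12,0,0,0,0],
  [0,0,0.6,0,0,0],
  [0,0,0.6,0,0,0],
  [0,0,0.3,0,0,0],
  [0,0,0,0,0,0],
])

```text
clock: 33.2
position: [0.6171, -0.085, 0.0278]
ee_rot: [0.001, -3.14, -0.0]
force: [0.1, 0.4, -1.0]
width: 0.459
```

>>> apply_moves([
  [0,0,0,0,0,0],
  [0,0,0,0,0,0],
  [0,0,0,0,0,0],
  [0,0,0,0,0,0],
])

```text
clock: 33.6
position: [0.6177, -0.0851, 0.0287]
ee_rot: [-0.001, 3.141, -0.0]
force: [-0.1, -0.1, -1.1]
width: 0.46
```

Run:
```python
from h import *
delta([.6176,-.0849,.0217],-np.pi)
```

```text
pos [ 0.6177 -0.0851  0.0287] F [-0.1 -0.1 -1.1] w 0.46 t 33.6
tool x,z [-1. -0. -0.] [ 0. -0. -1.] yaw -179.97
shift cm [0.01 0.02 0.7 ]
rotvec [-0.  0.  0.]
```

>>> apply_moves([
  [0.01,0.02,0.3,0,0,0],
  [0,0,0.3,0,0,0],
  [0,0,0,0,0,0],
  [0,0,0.05,0,0,0],
  [0,0,0,0,0,0],
])

```text
clock: 34.1
position: [0.6175, -0.0849, 0.022]
ee_rot: [0.001, -3.141, 0.0]
force: [-0.4, 0.6, -0.0]
width: 0.456
```

>>> apply_moves([
  [0,0,0,0,0,0],
  [0,0,0,0,0,0],
])

```text
clock: 34.3
position: [0.6175, -0.0849, 0.0222]
ee_rot: [-0.001, 3.141, -0.0]
force: [-0.7, -1.3, -0.5]
width: 0.456
```

Run:
```python
from h import *
delta([.6176,-.0849,.0217],-np.pi)
```

```text
pos [ 0.6175 -0.0849  0.0222] F [-0.7 -1.3 -0.5] w 0.456 t 34.3
tool x,z [-1.    -0.001 -0.   ] [ 0. -0. -1.] yaw -179.97
shift cm [-0.01  0.    0.05]
rotvec [-0.     0.     0.001]
```

>>> apply_moves([
  [0,0,0.06,0,0,0],
  [0,0,0,0,0,0],
  [0,0,0,0,0,0],
  [0,0,0,0,0,0],
])

```text
clock: 34.7
position: [0.6175, -0.0849, 0.0215]
ee_rot: [0.001, -3.142, 0.0]
force: [-0.4, 0.8, 0.0]
width: 0.453
```

>>> apply_moves([
  [0,0,0,0,0,0],
  [0,0,0,0,0,0],
  [0,0,0,0,0,0],
  [0,0,0,0,0,0],
], claw=-0.2)

```text
clock: 35.1
position: [0.6175, -0.0849, 0.0215]
ee_rot: [-0.001, 3.141, -0.0]
force: [-0.3, 0.4, 0.1]
width: 0.596
```

>>> apply_moves([
  [0,0,-1.5,0,0,0],
  [0,0,-3,0,0,0],
  [0,3,-2.0,0,0,0],
  [0,4,0,0,0,0],
  [0,0,0,0,0,0],
])

```text
clock: 35.6
position: [0.6185, -0.0081, 0.0872]
ee_rot: [-0.013, 3.141, 0.006]
force: [-0.4, 1.0, 0.5]
width: 0.601
```

>>> apply_moves([
  [0,0,0,0,0,0],
  [0,0,0,0,0,0],
  [0,0,0,0,0,0],
  [0,0,0,0,0,0],
])

```text
clock: 36.0
position: [0.6173, -0.0161, 0.0867]
ee_rot: [0.002, 3.142, -0.001]
force: [0.6, -0.1, 0.6]
width: 0.599
```

Run:
```python
from h import *
p,d,c=snap("wrist","23");P=cloud(np.load("pics/wrist23.npz"))
level(P,.012,.055);level(P,.040,.03);level(P,.030,.03);level(P,.0445,.012,tol=.0025)
delta([.445,.045,.085],-np.pi)
```

```text
z 0.012 ctr [ 0.6177 -0.0848] r 0.0454 medz 0.0118 5477
z 0.04 ctr [ 0.6181 -0.0858] r 0.0213 medz 0.039 791
z 0.03 ctr [ 0.618  -0.0853] r 0.0246 medz 0.0296 653
z 0.0445 ctr [ 0.6184 -0.0855] r 0.0092 medz 0.044 565
pos [ 0.6173 -0.0159  0.0866] F [ 0.6 -0.4 -0.3] w 0.601 t 36.05
tool x,z [-1.     0.001  0.   ] [-0. -0. -1.] yaw 179.94
shift cm [17.24  6.07  0.16]
rotvec [-0.    -0.    -0.001]
```

View pics/wrist23.png

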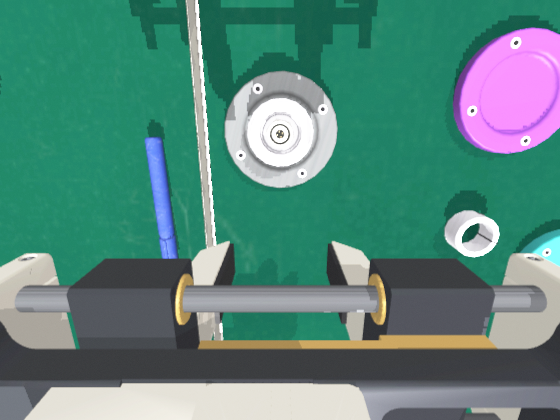

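The ring lies flat round the cell at (280,131), centred to about 0.5 mm. Next is the tall collar.

>>> apply_moves([
  [4.3,1.5,0,0,0,0],
  [4.3,1.5,0,0,0,0],
  [4.3,1.5,0,0,0,0],
  [4.3,1.5,0,0,0,0],
  [0,0,0,0,0,0],
], claw=-0.1)

```text
clock: 36.55
position: [0.4386, 0.0472, 0.0852]
ee_rot: [0.002, -3.135, -0.005]
force: [0.0, 0.4, 0.5]
width: 0.551
```

>>> apply_moves([
  [0,0,0,0,0,0],
  [0,0,0,0,0,0],
  [0,0,0,0,0,0],
  [0,0,0,0,0,0],
  [0,0,0,0,0,0],
])

```text
clock: 37.05
position: [0.446, 0.0444, 0.0865]
ee_rot: [0.001, 3.141, -0.001]
force: [0.5, 0.2, -0.5]
width: 0.552
```

Run:
```python
from h import *
p,d,c=snap("wrist","24");P=cloud(np.load("pics/wrist24.npz"))
level(P,.0197,.028,c=(.446,.004))
delta([.446,.004,-.003],-np.pi)
```

```text
z 0.0197 ctr [0.4467 0.0034] r 0.0186 medz 0.0197 746
pos [0.4458 0.0445 0.0865] F [-0.8  0.6 -0.2] w 0.554 t 37.1
tool x,z [-1.  0. -0.] [ 0.    -0.001 -1.   ] yaw 179.99
shift cm [-0.02 -4.05  8.95]
rotvec [-0.001  0.    -0.   ]
```

View pics/wrist24.png

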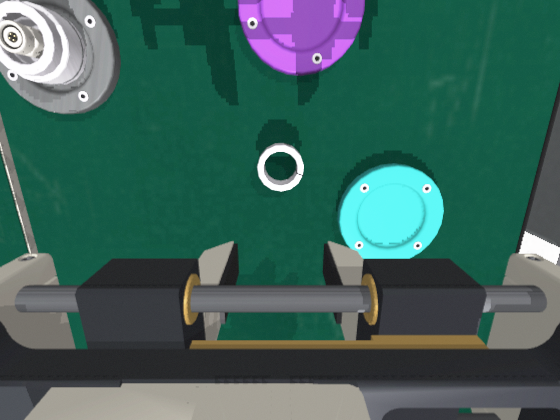

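>>> apply_moves([
  [-0.07,-4.1,0,0,0,0],
  [0,0,2,0,0,0],
  [0,0,3.4,0,0,0],
  [0,0,0,0,0,0],
  [0,0,0,0,0,0],
])

```text
clock: 37.6
position: [0.4458, 0.0035, 0.0328]
ee_rot: [-0.001, -3.14, 0.001]
force: [0.9, 0.1, 0.4]
width: 0.55
```

>>> apply_moves([
  [0,0,0,0,0,0],
  [0,0,0,0,0,0],
  [0,0,0,0,0,0],
])

```text
clock: 37.9
position: [0.4467, 0.0043, 0.0332]
ee_rot: [-0.002, 3.14, 0.0]
force: [0.2, 0.2, -0.4]
width: 0.549
```

Run:
```python
from h import *
p,d,c=snap("wrist","25")
delta([.4465,.0036,-.003],-np.pi)
```

```text
pos [0.4465 0.0043 0.0331] F [ 0.6 -0.7 -1. ] w 0.547 t 37.95
tool x,z [-1.    -0.001 -0.001] [ 0.001  0.    -1.   ] yaw -179.94
shift cm [ 0.01 -0.07  3.61]
rotvec [0.    0.001 0.001]
```

View pics/wrist25.png

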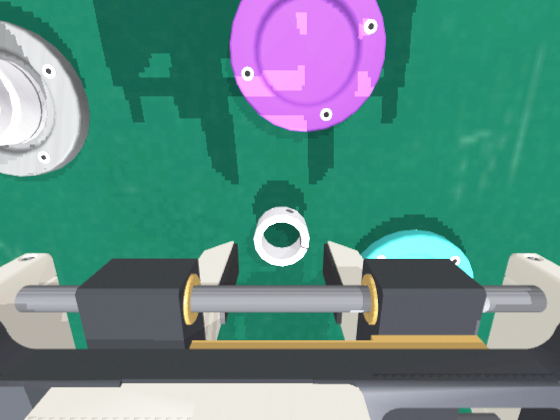

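>>> apply_moves([
  [0,-0.05,1.2,0,0,0],
  [0,0,1.2,0,0,0],
  [0,0,1.2,0,0,0],
  [0,0,0,0,0,0],
  [0,0,0,0,0,0],
])

```text
clock: 38.45
position: [0.4462, 0.0034, -0.0032]
ee_rot: [0.001, -3.142, 0.0]
force: [-0.0, 0.4, -1.1]
width: 0.549
```

>>> apply_moves([
  [0,0,0,0,0,0],
  [0,0,0,0,0,0],
  [0,0,0,0,0,0],
  [0,0,0,0,0,0],
  [0,0,0,0,0,0],
], claw=0.6, newtons=5)

```text
clock: 38.95
position: [0.4465, 0.0036, -0.0032]
ee_rot: [-0.001, 3.141, 0.0]
force: [-0.4, 0.7, 6.4]
width: 0.404
```

>>> apply_moves([
  [0,0,0,0,0,0],
  [0,0,0,0,0,0],
])

```text
clock: 39.15
position: [0.4465, 0.0036, -0.0032]
ee_rot: [-0.001, 3.141, 0.0]
force: [0.0, 0.6, 6.3]
width: 0.405
```

>>> apply_moves([
  [0,0,0,0,0,0],
  [0,0,0,0,0,0],
  [0,0,0,0,0,0],
  [0,0,0,0,0,-0.13],
  [0,0,0,0,0,-0.13],
], claw=-0.1)

```text
clock: 39.65
position: [0.446, 0.0034, -0.0037]
ee_rot: [0.416, -3.113, 0.001]
force: [-0.6, -0.2, -0.2]
width: 0.549
```

>>> apply_moves([
  [0,0,0,0,0,-0.13],
  [0,0,0,0,0,-0.13],
  [0,0,0,0,0,-0.13],
  [0,0,0,0,0,-0.13],
  [0,0,0,0,0,-0.13],
])

```text
clock: 40.15
position: [0.4461, 0.0035, -0.0035]
ee_rot: [1.389, -2.818, 0.0]
force: [0.6, -0.3, -0.9]
width: 0.551
```

>>> apply_moves([
  [0,0,0,0,0,-0.13],
  [0,0,0,0,0,-0.13],
  [0,0,0,0,0,-0.13],
  [0,0,0,0,0,-0.13],
  [0,0,0,0,0,-0.13],
])

```text
clock: 40.65
position: [0.4461, 0.0034, -0.0035]
ee_rot: [2.216, -2.227, 0.0]
force: [0.3, 0.6, -0.5]
width: 0.554
```

>>> apply_moves([
  [0,0,0,0,0,0],
  [0,0,0,0,0,0],
  [0,0,0,0,0,0],
])

```text
clock: 40.95
position: [0.4461, 0.0035, -0.0036]
ee_rot: [2.206, -2.236, 0.0]
force: [0.6, 0.5, -0.4]
width: 0.554
```

>>> apply_moves([
  [0,0,0,0,0,0],
  [0,0,0,0,0,0],
  [0,0,0,0,0,0],
  [0,0,0,0,0,0],
  [0,0,0,0,0,0],
], claw=0.6)

```text
clock: 41.45
position: [0.4461, 0.0035, -0.0035]
ee_rot: [2.21, -2.233, 0.0]
force: [0.8, -0.9, -0.1]
width: 0.403
```

Run:
```python
from h import *
p,d,c=snap("wrist","26")
delta([.4465,.0036,-.003],-np.pi/2)
```

```text
pos [ 0.4461  0.0035 -0.0035] F [-0.6  0.8 -0.5] w 0.408 t 41.5
tool x,z [-0.01 -1.    0.  ] [-0. -0. -1.] yaw -90.6
shift cm [-0.01 -0.04 -0.05]
rotvec [ 0.   -0.   -0.01]
```

View pics/wrist26.png

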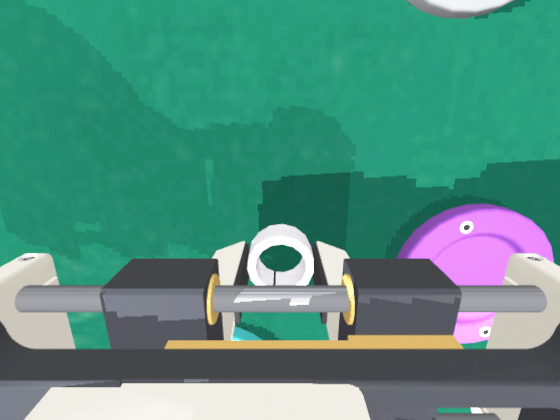

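>>> apply_moves([
  [0,0,0,0,0,0],
  [0,0,0,0,0,0],
  [0,0,-1.5,0,0,0],
  [0,0,-3.5,0,0,0],
  [0,0,-3.5,0,0,0],
], newtons=15)

```text
clock: 42.0
position: [0.4453, 0.0031, 0.0821]
ee_rot: [2.208, -2.232, -0.001]
force: [1.3, 0.4, 0.3]
width: 0.402
```

>>> apply_moves([
  [1.73,-3.4,0,0,0,0],
  [1.73,-3.4,0,0,0,0],
  [1.73,-3.4,0,0,0,0],
  [1.73,-3.4,0,0,0,0],
  [1.75,0.0,0,0,0,0],
])

```text
clock: 42.5
position: [0.5856, -0.0851, 0.0815]
ee_rot: [-2.211, 2.23, -0.005]
force: [0.3, -0.3, -1.1]
width: 0.4
```

>>> apply_moves([
  [0,0,0,0,0,0],
  [0,0,0,0,0,0],
  [0,0,0,0,0,0],
  [0,0,0,0,0,0],
  [0,0,0,0,0,0],
])

```text
clock: 43.0
position: [0.5811, -0.0836, 0.0816]
ee_rot: [-2.211, 2.231, 0.001]
force: [-0.2, 0.1, 0.9]
width: 0.397
```

Run:
```python
from h import *
p,d,c=snap("wrist","27");P=cloud(np.load("pics/wrist27.npz"))
level(P,.0395,.03);level(P,.0445,.012,tol=.0025)
delta([.6176,-.0849,.0365],-np.pi/2)
```

```text
z 0.0395 ctr [ 0.6186 -0.0855] r 0.0214 medz 0.0387 1091
z 0.0445 ctr [ 0.6189 -0.0854] r 0.0092 medz 0.044 517
pos [ 0.5812 -0.0837  0.0816] F [ 0.1 -0.5 -0. ] w 0.4 t 43.05
tool x,z [-0.009 -1.    -0.   ] [ 0.  0. -1.] yaw -90.53
shift cm [ 0.09 -3.65  4.51]
rotvec [-0.     0.    -0.009]
```

View pics/wrist27.png

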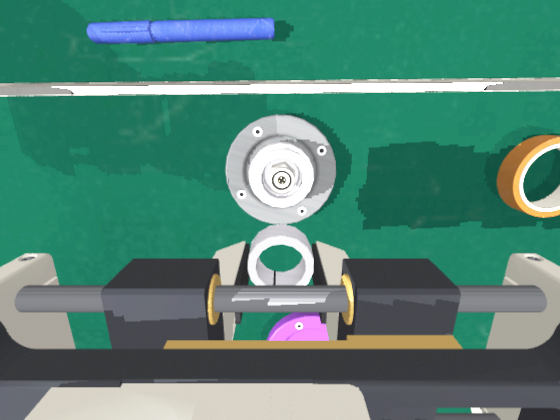

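Run:
```python
from h import *
for n,cx in (("wrist27",(.6186,-.0854)),("wrist23",(.6181,-.0857)),("wrist17",(.4634,.1785))):
    P=cloud(np.load(f"pics/{n}.npz")); r=np.hypot(P[:,0]-cx[0],P[:,1]-cx[1])
    m=(r>.0165)&(r<.0205)&(P[:,2]>.005)&(P[:,2]<.045); q=P[m]
    if n!="wrist17": q=q[q[:,2]>.034]
    A=np.c_[q[:,:2]-cx,np.ones(len(q))]; print(n,len(q),np.linalg.lstsq(A,q[:,2],rcond=None)[0].round(4),np.percentile(q[:,2],[5,25,50,75,95]).round(4))
```

```text
wrist27 847 [0.0014 0.0013 0.0386] [0.0375 0.0381 0.0386 0.039  0.0396]
wrist23 922 [ 0.001  -0.0003  0.0386] [0.0375 0.0382 0.0386 0.039  0.0397]
wrist17 638 [0.002  0.0039 0.0098] [0.0087 0.0093 0.0098 0.0102 0.0108]
```

The ring plane is flat (tilt ≤0.2°) and about 1 mm lower than nominal. The collar is held level, so I'll descend and use the force reading for contact.

>>> apply_moves([
  [0.09,-3.65,0,0,0,0],
  [0,0,0,0,0,0],
  [0,0,1.2,0,0,0],
  [0,0,1.2,0,0,0],
  [0,0,0,0,0,0],
])

```text
clock: 43.55
position: [0.6154, -0.0853, 0.0551]
ee_rot: [2.208, -2.231, -0.005]
force: [-0.6, 0.2, -1.5]
width: 0.404
```

>>> apply_moves([
  [0,0,0,0,0,0],
  [0,0,0,0,0,0],
  [0,0,0,0,0,0],
  [0,0,0,0,0,0],
])

```text
clock: 43.95
position: [0.6179, -0.0859, 0.0579]
ee_rot: [-2.21, 2.233, -0.001]
force: [-0.2, -0.2, -0.8]
width: 0.402
```

Run:
```python
from h import *
p,d,c=snap("wrist","28")
delta([.6176,-.0849,.0358],-np.pi/2)
```

```text
pos [ 0.6179 -0.0858  0.0578] F [1.1 0.4 0.3] w 0.399 t 44.0
tool x,z [-0.01 -1.   -0.  ] [ 0.001  0.    -1.   ] yaw -90.59
shift cm [-0.09  0.03  2.2 ]
rotvec [-0.001  0.    -0.01 ]
```

View pics/wrist28.png

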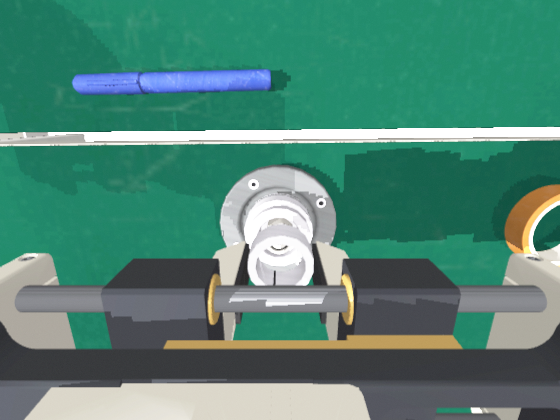

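>>> apply_moves([
  [-0.08,0.03,0,0,0,0],
  [0,0,0.5,0,0,0],
  [0,0,0.5,0,0,0],
  [0,0,0.5,0,0,0],
  [0,0,0,0,0,0],
])

```text
clock: 44.5
position: [0.6168, -0.0849, 0.0415]
ee_rot: [2.209, -2.232, -0.002]
force: [-0.7, -0.2, -0.9]
width: 0.399
```

>>> apply_moves([
  [0,0,0,0,0,0],
  [0,0,0,0,0,0],
  [0,0,0,0,0,0],
  [0,0,0,0,0,0],
])

```text
clock: 44.9
position: [0.6176, -0.085, 0.0427]
ee_rot: [-2.21, 2.233, -0.0]
force: [-0.5, -0.0, -0.8]
width: 0.404
```

Run:
```python
from h import *
delta([.6176,-.0849,.0358],-np.pi/2)
```

```text
pos [ 0.6176 -0.085   0.0427] F [-0.5 -0.  -0.8] w 0.404 t 44.9
tool x,z [-0.01 -1.    0.  ] [ 0. -0. -1.] yaw -90.59
shift cm [-0.01 -0.    0.69]
rotvec [-0.   -0.   -0.01]
```

>>> apply_moves([
  [0,0,0.3,0,0,0],
  [0,0,0.3,0,0,0],
  [0,0,0,0,0,0],
  [0,0,0,0,0,0],
  [0,0,0,0,0,0],
])

```text
clock: 45.4
position: [0.6175, -0.0851, 0.0365]
ee_rot: [2.21, -2.233, 0.0]
force: [-0.2, -0.6, -0.7]
width: 0.395
```

>>> apply_moves([
  [0,0,0.05,0,0,0],
  [0,0,0,0,0,0],
  [0,0,0,0,0,0],
])

```text
clock: 45.7
position: [0.6175, -0.085, 0.036]
ee_rot: [-2.21, 2.233, -0.0]
force: [-0.1, 0.2, -1.0]
width: 0.402
```

Run:
```python
from h import *
delta([.6176,-.0849,.0355],-np.pi/2)
```

```text
pos [ 0.6175 -0.085   0.036 ] F [-0.1  0.2 -1. ] w 0.402 t 45.7
tool x,z [-0.01 -1.   -0.  ] [ 0.  0. -1.] yaw -90.59
shift cm [-0.01 -0.01  0.05]
rotvec [-0.    0.   -0.01]
```

>>> apply_moves([
  [0,0,0.05,0,0,0],
  [0,0,0,0,0,0],
  [0,0,0,0,0,0],
])

```text
clock: 46.0
position: [0.6174, -0.085, 0.0355]
ee_rot: [2.21, -2.233, -0.0]
force: [-0.7, 0.2, -1.2]
width: 0.4
```

>>> apply_moves([
  [0,0,0.05,0,0,0],
  [0,0,0,0,0,0],
  [0,0,0,0,0,0],
])

```text
clock: 46.3
position: [0.6175, -0.085, 0.0352]
ee_rot: [-2.21, 2.233, -0.0]
force: [-1.4, -0.2, 4.5]
width: 0.398
```

Contact (4.5 N). Release, back off and check.

>>> apply_moves([
  [0,0,0,0,0,0],
  [0,0,0,0,0,0],
  [0,0,0,0,0,0],
  [0,0,0,0,0,0],
], claw=-0.1)

```text
clock: 46.7
position: [0.6174, -0.085, 0.0348]
ee_rot: [2.21, -2.233, -0.0]
force: [-0.5, -0.7, 0.1]
width: 0.553
```

>>> apply_moves([
  [0,0,-1.5,0,0,0],
  [0,0,-3,0,0,0],
  [0,3,-2.5,0,0,0],
  [0,4,0,0,0,0],
  [0,0,0,0,0,0],
])

```text
clock: 47.2
position: [0.5423, -0.0848, 0.1059]
ee_rot: [2.206, -2.236, -0.006]
force: [0.5, 0.7, -0.5]
width: 0.549
```

>>> apply_moves([
  [0,0,0,0,0,0],
  [0,0,0,0,0,0],
  [0,0,0,0,0,0],
  [0,0,0,0,0,0],
])

```text
clock: 47.6
position: [0.5481, -0.0844, 0.1049]
ee_rot: [2.21, -2.232, 0.001]
force: [-0.1, 1.0, 0.2]
width: 0.547
```

Run:
```python
from h import *
p,d,c=snap("wrist","29");P=cloud(np.load("pics/wrist29.npz"))
level(P,.012,.055);level(P,.030,.03);level(P,.0388,.03,tol=.001);level(P,.059,.03);level(P,.0445,.012,tol=.0025)
k=np.array([.6186,-.0855]);r=np.hypot(*(P[:,:2]-k).T);m=(r>.0150)&(r<.0185)&(P[:,2]>.055)&(P[:,2]<.063);q=P[m]
print(np.linalg.lstsq(np.c_[q[:,:2]-k,np.ones(len(q))],q[:,2],rcond=None)[0],len(q))
delta([.55,-.085,.1])
snap("top","29");snap("scene","29")
```

```text
z 0.012 ctr [ 0.6183 -0.0846] r 0.0454 medz 0.0118 4792
z 0.03 ctr [ 0.6186 -0.085 ] r 0.0245 medz 0.0296 491
z 0.0388 ctr [ 0.6186 -0.0855] r 0.0214 medz 0.0385 228
z 0.059 ctr [ 0.6188 -0.0856] r 0.0186 medz 0.0586 939
z 0.0445 ctr [ 0.6188 -0.0854] r 0.0092 medz 0.0439 482
[ 0.00298487 -0.00284213  0.05856049] 729
pos [ 0.5479 -0.0844  0.1048] F [-0.1 -0.3  0. ] w 0.551 t 47.65
tool x,z [-0.01  -1.     0.001] [-0.    -0.001 -1.   ] yaw -90.58
shift cm [ 0.06 -0.21  0.48]
```

View pics/wrist29.png

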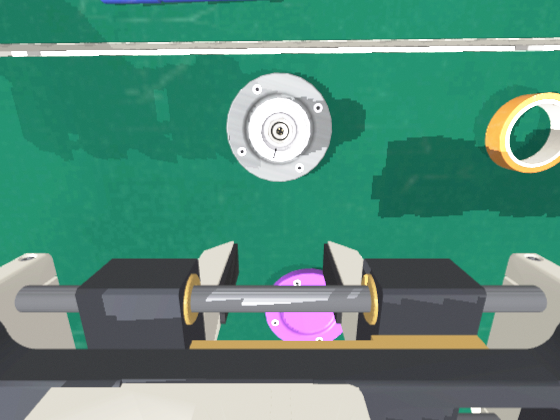

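View pics/scene29.png

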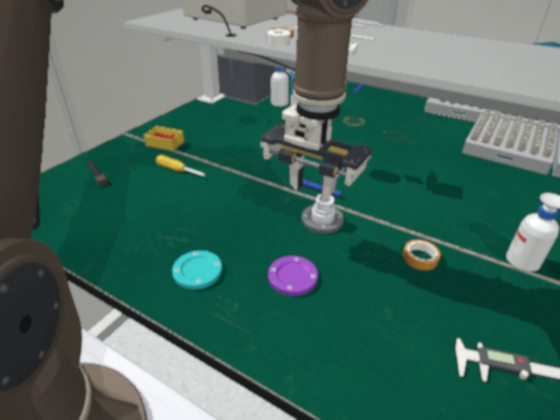

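View pics/top29.png

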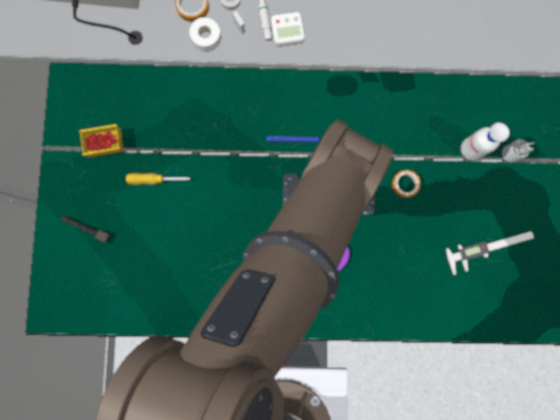

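The stack is complete at (280,129) in the wrist view. All layers agree to within about 1 mm, tilt is about 0.2°, and the pen, tape and screwdriver are where they were at the start. The gripper is clear, so I'm handing in.

Run:
```python
from cell import order
print(order.sign_off())
```

```text
the job is handed in; nothing more can be done
None
```

I built the stack in the dark jig in the order asked (housing, cell, low ring, tall collar) and handed it in at about 48 s, with the gripper open and clear. No verdict came back.

**Last checks (wrist camera, depth):**

| Layer | Centre x, y (m) |
|---|---|
| Jig | 0.6183, -0.0846 |
| Housing | 0.6186, -0.0850 |
| Cell | 0.6188, -0.0854 |
| Low ring | 0.6186, -0.0855 |
| Tall collar | 0.6188, -0.0856 |

- **Centring and tilt:** all layers agree to about 1 mm, and the collar's tilt is about 0.2°.
- **Bystanders:** the pen, tape and screwdriver look unmoved in the pictures; I checked this by eye and did not measure it.

**Checks that disagreed:**
- **Fingertips:** they ended about 11 mm behind the reported tool point, where the description puts them 22 mm ahead. The first grasp closed over air above the housing without disturbing it. I measured the offset and allowed for it after that.
- **Heights:** the ring and collar tops read about 38.6 and 58.6 mm against 40 and 60 mm nominal. Other surfaces read about 0.2–0.4 mm low, so roughly 1 mm is unexplained. Both planes measured flat.

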